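Sort cut slab glass into its colour trays, large piece under small

ROBOT

A 6-joint arm with a two-finger parallel gripper is mounted at the origin on the work surface. World frame = base frame: x ahead of the robot, y to its left, z up, the work surface at z = 0. Lengths are in m, angles in rad, forces in N, time in s.
With the tool pointing down it reaches from about 0.35 to 0.975 m from the base axis. Payload 4.9 kg.
Tool frame: the origin (TCP) lies midway between the tips of the shut fingers; the grasp point (between the pads) lies manip.tcp_to_grasp behind it (manip.tcp_to_grasp is the distance from the TCP to the grasp point, in m); z points along the fingers, y is the line along which they close (so a half turn about z gives the same grasp; the last joint's range is limited). The gripper opens to 85 mm and grips with 20 to 120 N. Pads are 22 mm wide; open, the fingers measure 114 mm over their backs; the gripper's body (76 mm by 85 mm) begins 54 mm behind the grasp point. The pads swing forward as they close: fully open they stand 13 mm farther back than shut.
Start: joints at [-1.284, 0.053, 1.613, -0, 1.476, -0.119], TCP at [0.247, -0.574, 0.231] pointing down, gripper open.
Joint ranges: [-3.01, 3.01], [-1.01, 2.22], [0.06, 2.58], [-1.02, 4.17], [0.09, 2.62], [-3.14, 3.14]. Speed limits (rad/s): [2.57, 2.57, 3.14, 3.14, 3.14, 3.14].

INTERFACE

Orientations are given as a unit quaternion [w, x, y, z].
In Python, from plant import manip, grab_frame, calibration, job_done gives the robot as it stands.
- The arm moves only by the tool send_rows, never from a script. Its argument "rows" is a list of rows, each an object of numbers: "x", "y", "z": the shift along the tool's x, y, z normalised to -1 to 1, where 1 is 15 cm; "wx", "wy", "wz": the turn, a rotation vector about the tool's x, y, z normalised to -1 to 1, where 1 is pi/4 rad; "hand": the opening, from -1 (shut) to 1 (fully open). In form: [{"x": .., "y": .., "z": .., "wx": .., "wy": .., "wz": .., "hand": ..}, ...]. A call has exactly 10 rows; each row shifts and turns the commanded pose from where the row before left it, along the tool's axes as they then stand; what a row does not reach is not made up. A row lasts 1/12 s, in which the tool goes at most 41.7 mm and 7.16 degrees, less where a joint would pass 70% of its speed; a pose out of reach is approached as far as the arm can. A call with a number of a shift or a turn outside -1 to 1 is refused whole. A call with a gripper value outside its range is refused whole. The fingers move at their own pace and stop on an object; the grip force is fixed at half the most. Time passes only in rows, so rows that do not move let the fingers close, or fill a call up. It gives the time, the measured TCP pose, the force, the opening and the grip force at its end, in the units of the state.
- manip.state(): the state, without advancing time (a new reading comes with each control period).
- grab_frame(name): name is "scene" or "side" or "wrist"; returns the picture (480x640x3 uint8, blue, green, red); there is no depth.
- calibration(name): a dict with "camera_matrix" (3x3 intrinsics, pixels), "R" (3x3) and "t" (3): a world point X has camera coordinates R X + t. Camera axes: x right, y down, z forward; pixel columns grow to the right and rows downward; lengths in m; the calibration is good to about 2 mm. A picture is of the moment at which its call begins: read the wrist's pose just before it. calibration takes no time and is no camera call; for the wrist camera it gives the pose at the moment of the call.
- job_done(): hands the job in; it is judged then, once.
The state is a dict: "time": time; "joint_pos": joint angles; "joint_vel": joint speeds; "joint_efforts": joint torques, N m; "tool_pos": TCP position; "tool_rot": TCP orientation; "contact_force": force on the tool from outside, world axes, zero at the start; "ft_torque": the same for the moment, N m; "gripper_width": opening from 0.0 (shut) to 1.0 (fully open); "grasp_force": force on a finger pad.
Only numpy, scipy, OpenCV 4.12 (cv2) and the standard library are available. Lean on these libraries where they do the work, as an engineer would, in place of code of your own. Each camera call takes 0.05 s, during which the arm holds its last target. There are 200 camera calls.

TASK

Sort the five cut pieces of slab glass on the bench (two cobalt blue, two turquoise, one amber) into the three wooden trays, each into the tray marked with a chip of its own colour. Where a colour has two pieces, lay the large one flat on the floor of the tray first and then the small one flat on top of it, middle over middle (within about a centimetre). Set every piece down rather than dropping it, let go of it, and do not push the round white pot about or knock it over.

Things in the scene. Friction and masses are not known exactly. Their poses are not given: they have to be found in the camera images.
- blue_large: The larger deep cobalt blue slab-glass piece, 22 mm thick, flat, house-shaped: a 66 x 54 mm rectangle with a blunt point at one end, 96 mm long in all. Origin on the underside midway between the two parallel sides, 41 mm from the flat end; x points to the tip, z up. Grip at the origin across y (54 mm; the parallel sides run from x = -41 to +25 mm). About 240 g.
- blue_small: The smaller deep cobalt blue slab-glass piece, 22 mm thick, flat, a parallelogram: two sides along x, each 50 mm long, 40 mm apart (y = -20 and +20 mm), ends slanted, 64 mm long in all. Origin on the underside at its middle, z up. Grip at the origin across y (40 mm). About 110 g.
- turq_large: The larger pale turquoise slab-glass piece, 22 mm thick, flat, house-shaped: a 66 x 54 mm rectangle with a blunt point at one end, 96 mm long in all. Origin on the underside midway between the two parallel sides, 41 mm from the flat end; x points to the tip, z up. Grip at the origin across y (54 mm; the parallel sides run from x = -41 to +25 mm). About 240 g.
- turq_small: The smaller pale turquoise slab-glass piece, 22 mm thick, flat, a parallelogram: two sides along x, each 50 mm long, 40 mm apart (y = -20 and +20 mm), ends slanted, 64 mm long in all. Origin on the underside at its middle, z up. Grip at the origin across y (40 mm). About 110 g.
- amber_hex: The only amber orange slab-glass piece, 22 mm thick, a regular hexagon lying flat, 50 mm across flats, 58 mm across corners. Origin on the underside at its middle; two corners lie on its x axis; z up. Grip it across y or across any other pair of parallel sides. About 120 g.
- tray_blue: Shallow open wooden tray, does not move, marked for deep cobalt blue glass by a chip of it (16 x 60 mm, top 25 mm above the bench) on the wide batten along its -x side. Inside 124 (x) x 122 mm (y); walls 8 mm thick, batten 18 mm more; rim 20 mm, inner floor 6 mm above the bench. Origin on the bench under the middle of the floor; x points away from the chip, z up.
- tray_turq: Shallow open wooden tray, does not move, marked for pale turquoise glass by a chip of it (16 x 60 mm, top 25 mm above the bench) on the wide batten along its -x side. Inside 124 (x) x 122 mm (y); walls 8 mm thick, batten 18 mm more; rim 20 mm, inner floor 6 mm above the bench. Origin on the bench under the middle of the floor; x points away from the chip, z up.
- tray_amber: Shallow open wooden tray, does not move, marked for amber orange glass by a chip of it (16 x 60 mm, top 25 mm above the bench) on the wide batten along its -x side. Inside 124 (x) x 122 mm (y); walls 8 mm thick, batten 18 mm more; rim 20 mm, inner floor 6 mm above the bench. Origin on the bench under the middle of the floor; x points away from the chip, z up.
- pot: Loose round white mixing pot among the glass, open at the top, 70 mm across the rim, 55 mm high, 250 g. Origin at the middle of its underside, z up. To be left alone. Also lying about and not part of the job: two small dark green shards 18 mm high, a hammer, a brush, a steel rule.

How it is judged:
By the outcome, as a careful person would: the job done as asked, in the order asked, and still so for the second after the job is handed in, with the robot touching nothing.
It also fails if it takes over 115 s, if anything falls off the work surface, if the arm or the gripper's body presses on something with over 40 N, if the wrist force passes 120 N, or if a joint passes its speed limit or range.

## Working session

There is one attempt and no reset: what is moved stays moved. The work goes in short steps, Python scripts to look and compute and a tool call to move; the robot and the scene stay as the last step left them, time stands still between calls to the robot, and variables do not carry over. Pictures are saved under pics/ and viewed, at most 14 in all, crops included, and the job is handed in when it is done.

Besides the shell and the picture viewer there is one more tool, called after ">>>" as name(argument=value, ...) on one line, values as JSON. send_rows: Moves the arm, as the interface text tells. Scaled input: -1 to 1 covers 15 cm each way for a shift and pi/4 rad each way for a turn. Its arguments: {"type":"object","properties":{"rows":{"type":"array","items":{"type":"object","properties":{"x":{"type":"number","minimum":-1,"maximum":1},"y":{"type":"number","minimum":-1,"maximum":1},"z":{"type":"number","minimum":-1,"maximum":1},"wx":{"type":"number","minimum":-1,"maximum":1},"wy":{"type":"number","minimum":-1,"maximum":1},"wz":{"type":"number","minimum":-1,"maximum":1},"hand":{"type":"number"}}}}},"required":["rows"]}

```bash
mkdir -p pics; ls; python3 - <<'E'
from plant import manip, grab_frame, calibration
import cv2
print(manip.state()); print(manip.tcp_to_grasp)
for n in ("scene","side","wrist"):
    im=grab_frame(n); cv2.imwrite(f"pics/{n}0.png",im)
    c=calibration(n); print(n,c)
E
```

```text
pics
{'time': 0.0, 'joint_pos': array([-1.28395753e+00,  5.33584086e-02,  1.61434065e+00, -2.19295144e-05,
        1.47600297e+00, -1.18976561e-01]), 'joint_vel': array([ 9.44368853e-05, -5.12867031e-05, -1.28415609e-03,  6.84714741e-04,
       -4.12006480e-04, -1.11340818e-03]), 'joint_efforts': array([-7.67516849e-04, -3.93677866e+01, -3.70175850e+01, -5.99715077e-05,
        7.10883178e-03, -4.07617875e-06]), 'tool_pos': array([ 0.24655451, -0.57361173,  0.2300342 ]), 'tool_rot': array([-1.05005870e-03,  9.79484013e-01,  2.01519122e-01, -9.92931208e-05]), 'contact_force': array([-0.0811175 , -0.1223775 , -0.46218159]), 'ft_torque': array([-0.00276451,  0.00738006,  0.03330667]), 'grasp_force': 0.0, 'gripper_width': 0.9991469768881892}
0.0187
scene {'camera_matrix': array([[512.90656682,   0.        , 327.88341653],
       [  0.        , 512.90656682, 246.55269926],
       [  0.        ,   0.        ,   1.        ]]), 'R': array([[-0.68110759,  0.73218197,  0.0014185 ],
       [ 0.47281429,  0.44131006, -0.76268741],
       [-0.55905197, -0.5188015 , -0.64676573]]), 't': array([ 0.35806196, -0.23990733,  1.58923111])}
side {'camera_matrix': array([[468.82238316,   0.        , 320.89795348],
       [  0.        , 468.82238316, 234.32685649],
       [  0.        ,   0.        ,   1.        ]]), 'R': array([[-0.78699451, -0.61695492, -0.00250141],
       [-0.40511728,  0.51982146, -0.75210746],
       [ 0.46531669, -0.59089108, -0.65903574]]), 't': array([0.42315834, 0.25137623, 0.74765417])}
wrist {'camera_matrix': array([[425.09771021,   0.        , 320.20622394],
       [  0.        , 425.09771021, 240.94277207],
       [  0.        ,   0.        ,   1.        ]]), 'R': array([[ 3.95309234e-01, -9.18547627e-01, -9.31263312e-04],
       [-8.76689273e-01, -3.77597113e-01,  2.98054255e-01],
       [-2.74128670e-01, -1.17007171e-01, -9.54548477e-01]]), 't': array([-0.62311595, -0.03816043,  0.37882134])}
```

View pics/scene0.png

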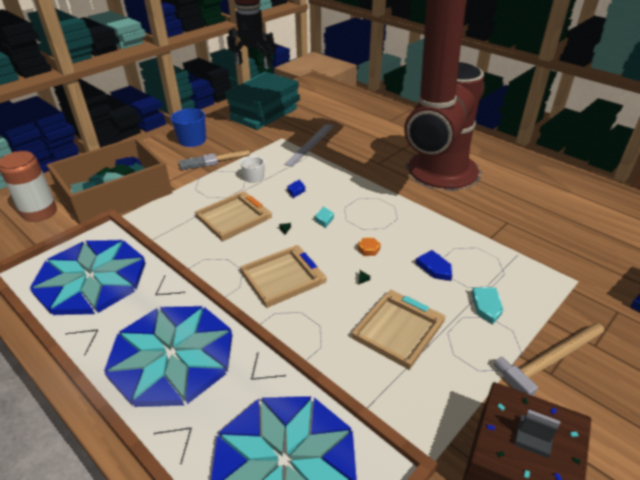

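View pics/side0.png

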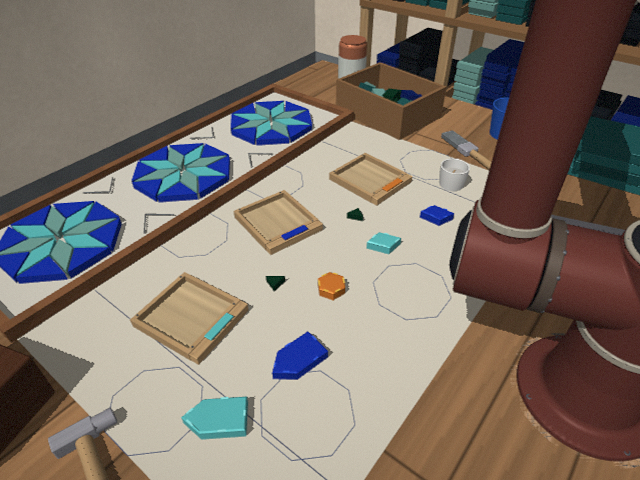

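The scene view shows trays amber (233,215), blue (283,275) and turquoise (398,328), with the pot at (252,170). The pieces are blue_small (297,188), turq_small (325,217), amber (370,245), blue_large (436,265) and turq_large (488,302). The side view shows the same things: trays at (370,178), (279,222) and (190,315), pot at (454,174). I'll enlarge the trays.

```bash
python3 - <<'E'
import cv2
s=cv2.imread("pics/side0.png")[150:370,120:420]; cv2.imwrite("pics/sidec.png",cv2.resize(s,None,fx=2.5,fy=2.5,interpolation=cv2.INTER_CUBIC))
s=cv2.imread("pics/scene0.png")[180:370,190:450]; cv2.imwrite("pics/scenec.png",cv2.resize(s,None,fx=3,fy=3,interpolation=cv2.INTER_CUBIC))
E
```

```text
(no output)
```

View pics/sidec.png

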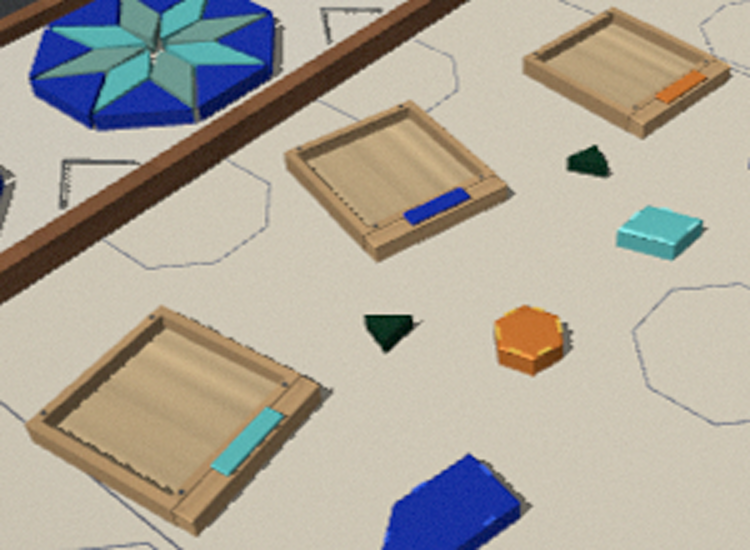

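View pics/scenec.png

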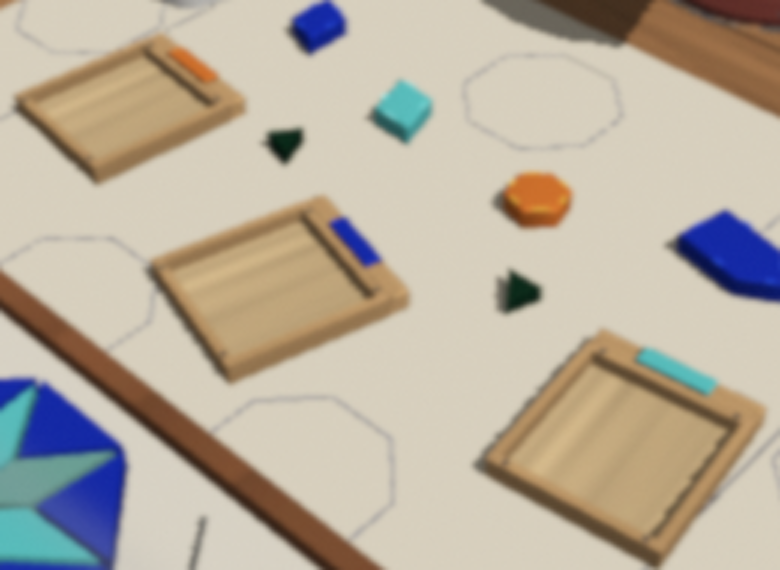

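The side crop shows rim corners for amber (612,9),(730,72),(643,128),(524,62), blue (408,102),(511,188),(378,249),(286,153) and turquoise (162,308),(322,380),(197,522),(28,424). The scene crop shows the same corners at (15,100),(165,36),(245,103),(97,172), then (150,263),(322,197),(410,295),(230,370), then (480,462),(603,330),(765,407),(658,553). The batten lies between the 2nd and 3rd corner in each case. I'll fit tray poses from these corners and fit glass silhouettes in both views.

```bash
cat > h.py <<'E'
import numpy as np, cv2
from scipy.optimize import least_squares, minimize
from plant import manip, grab_frame, calibration
def proj(P,c):
    q=np.asarray(P)@np.array(c["R"]).T+np.array(c["t"]); q=q@np.array(c["camera_matrix"]).T
    return q[:,:2]/q[:,2:]
def place(V,p):  # V Nx2 or Nx3 local; p=x,y,yaw,z
    c,s=np.cos(p[2]),np.sin(p[2]); V=np.asarray(V,float)
    z=V[:,2] if V.shape[1]>2 else 0*V[:,0]
    return np.c_[p[0]+c*V[:,0]-s*V[:,1],p[1]+s*V[:,0]+c*V[:,1],p[3]+z]
def tri(pts):  # [(cal,(u,v)),...] -> point, by least squares
    f=lambda X:np.concatenate([proj([X],c)[0]-uv for c,uv in pts])
    return least_squares(f,[.6,0,.02]).x
house=np.array([[-41,-27],[25,-27],[55,0],[25,27],[-41,27]])/1e3
par=np.array([[-32,-20],[18,-20],[32,20],[-18,20]])/1e3
hexa=np.array([[29*np.cos(a),29*np.sin(a)] for a in np.arange(6)*np.pi/3])/1e3
rim=np.array([[70,-69],[-88,-69],[-88,69],[70,69]])/1e3
def prism(F,h=.022): return np.vstack([np.c_[F,0*F[:,0]],np.c_[F,0*F[:,0]+h]])
def fitmask(F,views,p0,S=4,free_z=True):
    """views: [(cal,mask)]; fits x,y,yaw,z of the prism by overlap of silhouettes"""
    big=[]
    for c,m in views:
        ys,xs=np.nonzero(m); b=(xs.min()-15,ys.min()-15,xs.max()+15,ys.max()+15)
        cr=m[max(b[1],0):b[3],max(b[0],0):b[2]]
        big.append((c,np.array([max(b[0],0),max(b[1],0)]),cv2.resize(cr.astype(np.float32),None,fx=S,fy=S,interpolation=cv2.INTER_LINEAR)))
    def cost(q,full=False):
        p=list(q)+([] if free_z else [p0[3]]); t=0
        for c,o,m in big:
            uv=(proj(place(prism(F),p),c)-o+.5)*S-.5
            hull=cv2.convexHull((uv*16).astype(np.float32)).astype(np.int32)
            r=np.zeros_like(m); cv2.fillConvexPoly(r,hull,1.0,shift=4)
            t+=np.abs(r-m).sum()/m.sum()
        return t
    n=4 if free_z else 3; best=None
    for _ in range(2):
        x0=np.array(p0[:n]) if best is None else best.x
        sim=np.vstack([x0]+[x0+np.eye(4)[i,:n]*[.012,.012,.25,.008][i] for i in range(n)])
        best=minimize(cost,x0,method="Nelder-Mead",options=dict(initial_simplex=sim,xatol=1e-5,fatol=1e-5,maxiter=400))
    return best.x,best.fun
def cmask(im,col,uv,r=45):
    hsv=cv2.cvtColor(im,cv2.COLOR_BGR2HSV)
    lo,hi={"b":((110,120,40),(130,255,255)),"t":((80,70,40),(100,255,255)),"a":((5,165,90),(25,255,255))}[col]
    m=cv2.inRange(hsv,lo,hi); k=np.zeros_like(m); cv2.circle(k,tuple(uv),r,255,-1); m&=k
    n,l,st,_=cv2.connectedComponentsWithStats(m)
    return (l==1+np.argmax(st[1:,4])).astype(np.uint8)
E
python3 - <<'E'
from h import *
cs,cd=calibration("scene"),calibration("side"); S,D=cv2.imread("pics/scene0.png"),cv2.imread("pics/side0.png")
d={"amber":([(612,9),(730,72),(643,128),(524,62)],[(15,100),(165,36),(245,103),(97,172)]),
"blue":([(408,102),(511,188),(378,249),(286,153)],[(150,263),(322,197),(410,295),(230,370)]),
"turq":([(162,308),(322,380),(197,522),(28,424)],[(480,462),(603,330),(765,407),(658,553)])}
for k,(a,b) in d.items():
    a=np.array(a)/2.5+[120,150]; b=np.array(b)/3+[190,180]
    T=np.array([tri([(cd,u),(cs,v)]) for u,v in zip(a,b)]); m=T.mean(0); x=T[0]+T[3]-T[1]-T[2]
    r=least_squares(lambda p:np.r_[(proj(place(rim,p),cd)-a).ravel(),(proj(place(rim,p),cs)-b).ravel()],[m[0],m[1],np.arctan2(x[1],x[0]),.02])
    print("tray",k,r.x.round(4),"rms",np.sqrt(np.mean(r.fun**2)).round(2))
for n,col,F,us,ud in [("blue_large","b",house,(436,265),(299,356)),("turq_large","t",house,(488,302),(216,417)),("blue_small","b",par,(297,188),(437,214)),("turq_small","t",par,(325,217),(384,242)),("amber","a",hexa,(370,245),(331,285))]:
    V=[(cs,cmask(S,col,us,25)),(cd,cmask(D,col,ud,40))]
    c0=tri([(cs,us),(cd,ud)]); res=[]
    for G,g in ((F,"") ,(F*[1,-1],"mirror")) if F is par else ((F,""),):
        for y in np.arange(-3,3.2,.5 if F is not hexa else 3):
            x,f=fitmask(G,V,[c0[0],c0[1],y,.0]); res.append((f,g,x.round(4)))
    res.sort(key=lambda r:r[0]); print(n,c0.round(3),[int(v[1].sum()) for v in V],res[:3])
    
print("pot",tri([(cs,(252,162)),(cd,(454,165))]))
E
```

```text
tray amber [ 0.6077 -0.2825 -0.1239  0.0117] rms 0.47
tray blue [ 0.6783 -0.0141 -0.262   0.0133] rms 0.61
tray turq [0.6223 0.2879 0.1314 0.0151] rms 0.73
blue_large [0.399 0.237 0.012] [643, 1643] [(np.float64(0.30238956212997437), '', array([ 0.3996,  0.2353,  1.3491, -0.0026])), (np.float64(0.30411815643310547), '', array([ 0.3994,  0.2351,  1.35  , -0.002 ])), (np.float64(0.30489400029182434), '', array([ 0.3998,  0.2359,  1.3303, -0.0029]))]
turq_large [0.427 0.395 0.015] [797, 2227] [(np.float64(0.20869080722332), '', array([ 0.4254,  0.3923,  0.7343, -0.0019])), (np.float64(0.20940077304840088), '', array([ 0.425 ,  0.3922,  0.7411, -0.0015])), (np.float64(0.20976302027702332), '', array([ 0.4256,  0.3922,  0.7362, -0.0018]))]
blue_small [ 0.394 -0.245  0.013] [186, 426] [(np.float64(0.5509152412414551), '', array([ 3.9590e-01, -2.4830e-01, -3.1436e+00, -1.3000e-03])), (np.float64(0.5515498518943787), '', array([ 3.9620e-01, -2.4820e-01, -3.1439e+00, -1.2000e-03])), (np.float64(0.5534217953681946), '', array([ 0.3952, -0.2493,  0.0196, -0.0016]))]
turq_small [ 0.439 -0.092  0.011] [238, 500] [(np.float64(0.37353789806365967), '', array([ 4.409e-01, -9.320e-02, -2.815e+00, -1.300e-03])), (np.float64(0.3743445873260498), '', array([ 4.4040e-01, -9.3700e-02,  3.4676e+00, -1.1000e-03])), (np.float64(0.37479788064956665), '', array([ 4.4090e-01, -9.3100e-02,  3.4697e+00, -1.3000e-03]))]
amber [0.452 0.077 0.014] [278, 562] [(np.float64(0.5299490690231323), '', array([ 4.5450e-01,  7.2900e-02,  3.3187e+00, -3.3000e-03])), (np.float64(0.5318886041641235), '', array([ 0.4547,  0.0728,  0.1666, -0.0021])), (np.float64(0.5346300601959229), '', array([ 4.5510e-01,  7.3100e-02, -2.9873e+00, -1.6000e-03]))]
pot [ 0.43266271 -0.39322345  0.05431869]
```

```bash
cat >> h.py <<'E'
from scipy.spatial.transform import Rotation as Ro
def plan(x,y,z,phi,half=True):
    """prints turn first (wz total), then shift totals along the turned tool axes, in move units"""
    s=manip.state(); q=s["tool_rot"]; R=Ro.from_quat(np.r_[q[1:],q[0]]).as_matrix()
    f=np.arctan2(R[1,0],R[0,0]); m=np.pi if half else 2*np.pi; d=(phi-f+m/2)%m-m/2
    c,sn=np.cos(f+d),np.sin(f+d); e=np.array([x,y,z])-s["tool_pos"]
    print("t %.2f phi %.3f->%.3f j6 %.2f | wz %.3f | x %.3f y %.3f z %.3f | tilt"%(s["time"],f,f+d,s["joint_pos"][5],-d/(np.pi/4),(e[0]*c+e[1]*sn)/.15,(e[0]*sn-e[1]*c)/.15,-e[2]/.15),R[:2,2].round(4),"tcp",s["tool_pos"].round(4))
E
python3 -c "
from h import *
plan(.4545,.0729,.17,.167)"
```

```text
t 0.15 phi 0.406->0.167 j6 -0.12 | wz 0.304 | x 2.084 y -4.021 z 0.402 | tilt [-0.0005  0.0016] tcp [ 0.2466 -0.5738  0.2303]
```

>>> send_rows(rows=[{"wz":0.152,"hand":1},{"wz":0.152,"hand":1},{"x":0.116,"y":-0.223,"z":0.022,"hand":1},{"x":0.116,"y":-0.223,"z":0.022,"hand":1},{"x":0.116,"y":-0.223,"z":0.022,"hand":1},{"x":0.116,"y":-0.223,"z":0.022,"hand":1},{"x":0.116,"y":-0.223,"z":0.022,"hand":1},{"x":0.116,"y":-0.223,"z":0.022,"hand":1},{"x":0.116,"y":-0.223,"z":0.022,"hand":1},{"x":0.116,"y":-0.223,"z":0.022,"hand":1}])

```text
invalid input at $.rows[0]: expected keys x, y, z, wx, wy, wz, hand
```

>>> send_rows(rows=[{"x":0.116,"y":-0.223,"z":0.022,"hand":1},{"x":0.116,"y":-0.223,"z":0.022,"hand":1},{"x":0.116,"y":-0.223,"z":0.022,"hand":1},{"x":0.116,"y":-0.223,"z":0.022,"hand":1},{"x":0.116,"y":-0.223,"z":0.022,"hand":1},{"x":0.116,"y":-0.223,"z":0.022,"hand":1},{"x":0.116,"y":-0.223,"z":0.022,"hand":1},{"x":0.116,"y":-0.223,"z":0.022,"hand":1},{"x":0.116,"y":-0.223,"z":0.022,"hand":1},{"x":0.116,"y":-0.223,"z":0.022,"hand":1}])

```text
invalid input at $.rows[0]: expected keys x, y, z, wx, wy, wz, hand
```

```bash
python3 - <<'E'
from h import *
plan(.4545,.0729,.17,.167)
im=grab_frame("wrist"); c=calibration("wrist"); cv2.imwrite("pics/w1.png",im)
np.save("pics/w1.npy",c,allow_pickle=True)
print(proj([[.4545,.0729,.011]],c))
E
```

```text
t 0.15 phi 0.406->0.167 j6 -0.12 | wz 0.304 | x 2.084 y -4.021 z 0.402 | tilt [-0.0005  0.0016] tcp [ 0.2466 -0.5738  0.2303]
[[-602.58704716 -592.03574213]]
```

View pics/w1.png

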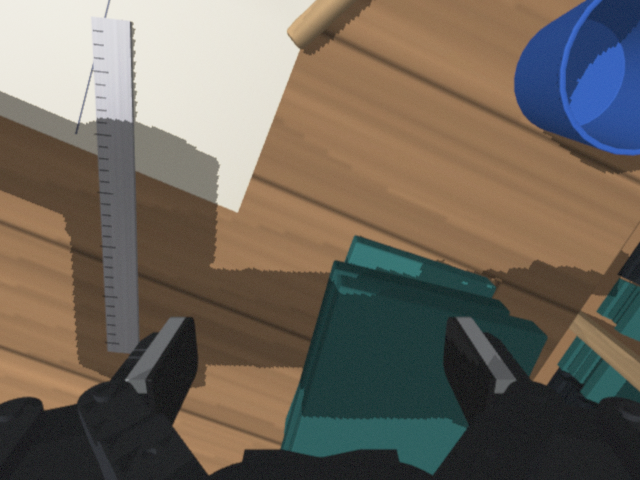

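That call was refused because every row needs all the keys. The picture shows only the start place: the rule at (115,180) and a stack of teal slabs at (400,330), with no pieces in view.

>>> send_rows(rows=[{"x":0,"y":0,"z":0,"wx":0,"wy":0,"wz":0.152,"hand":1},{"x":0,"y":0,"z":0,"wx":0,"wy":0,"wz":0.152,"hand":1},{"x":0.116,"y":-0.223,"z":0.022,"wx":0,"wy":0,"wz":0,"hand":1},{"x":0.116,"y":-0.223,"z":0.022,"wx":0,"wy":0,"wz":0,"hand":1},{"x":0.116,"y":-0.223,"z":0.022,"wx":0,"wy":0,"wz":0,"hand":1},{"x":0.116,"y":-0.223,"z":0.022,"wx":0,"wy":0,"wz":0,"hand":1},{"x":0.116,"y":-0.223,"z":0.022,"wx":0,"wy":0,"wz":0,"hand":1},{"x":0.116,"y":-0.223,"z":0.022,"wx":0,"wy":0,"wz":0,"hand":1},{"x":0.116,"y":-0.223,"z":0.022,"wx":0,"wy":0,"wz":0,"hand":1},{"x":0.116,"y":-0.223,"z":0.022,"wx":0,"wy":0,"wz":0,"hand":1}])

```text
time: 1.03
tool_pos: [0.3395, -0.2854, 0.2045]
tool_rot: [-0.0, 0.997, 0.083, 0.0]
contact_force: [0.6, -0.3, 0.1]
gripper_width: 1.002
grasp_force: 0.0
```

>>> send_rows(rows=[{"x":0.116,"y":-0.223,"z":0.022,"wx":0,"wy":0,"wz":0,"hand":1},{"x":0.116,"y":-0.223,"z":0.022,"wx":0,"wy":0,"wz":0,"hand":1},{"x":0.116,"y":-0.223,"z":0.022,"wx":0,"wy":0,"wz":0,"hand":1},{"x":0.116,"y":-0.223,"z":0.022,"wx":0,"wy":0,"wz":0,"hand":1},{"x":0.116,"y":-0.223,"z":0.022,"wx":0,"wy":0,"wz":0,"hand":1},{"x":0.116,"y":-0.223,"z":0.022,"wx":0,"wy":0,"wz":0,"hand":1},{"x":0.116,"y":-0.223,"z":0.022,"wx":0,"wy":0,"wz":0,"hand":1},{"x":0.116,"y":-0.223,"z":0.022,"wx":0,"wy":0,"wz":0,"hand":1},{"x":0.116,"y":-0.223,"z":0.022,"wx":0,"wy":0,"wz":0,"hand":1},{"x":0.116,"y":-0.223,"z":0.022,"wx":0,"wy":0,"wz":0,"hand":1}])

```text
time: 1.87
tool_pos: [0.4555, 0.0736, 0.1718]
tool_rot: [0.0, 0.996, 0.084, 0.0]
contact_force: [0.5, -0.3, 1.0]
gripper_width: 0.996
grasp_force: 0.0
```

```bash
cat >> h.py <<'E'
def look(name):
    im=grab_frame("wrist"); c=calibration("wrist"); cv2.imwrite(f"pics/{name}.png",im); np.save(f"pics/{name}.npy",c,allow_pickle=True); return im,c
E
python3 - <<'E'
from h import *
plan(.4545,.0729,.17,.167)
im,c=look("w2")
print(proj([[.4545,.0729,.011]],c))
E
```

```text
t 1.87 phi 0.167->0.167 j6 1.40 | wz 0.001 | x -0.008 y 0.004 z 0.012 | tilt [ 0.0006 -0.0001] tcp [0.4555 0.0736 0.1718]
[[330.44806359 221.48054018]]
```

View pics/w2.png

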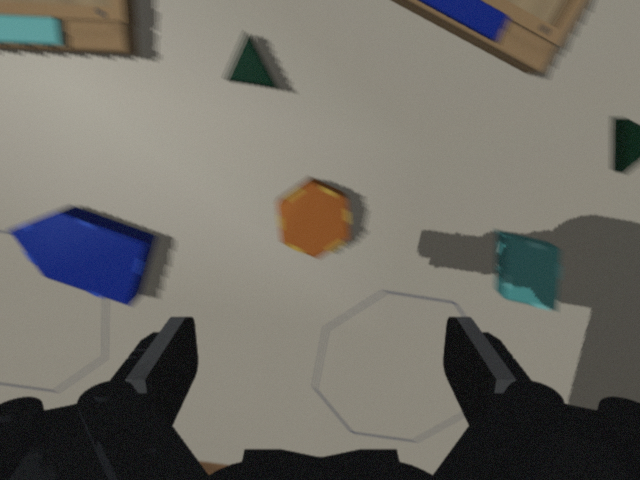

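The wrist view shows the hexagon at (315,218) with corners up and down, blue_large at (90,255), turq_small at (528,270) and shards at (252,62) and (625,145). I'll fit the glass in this view, with the bench as the known base.

```bash
python3 - <<'E'
from h import *
im=cv2.imread("pics/w2.png"); c=np.load("pics/w2.npy",allow_pickle=True).item()
for n,col,F,uv,r,p in [("amber","a",hexa,(315,218),60,(.4545,.077,.17,0)),("blue_large","b",house,(90,255),90,(.3996,.2353,1.349,0)),("turq_small","t",par,(528,270),60,(.4409,-.0932,.33,0))]:
    m=cmask(im,col,uv,r); x,f=fitmask(F,[(c,m)],p,free_z=False); print(n,m.sum(),x.round(4),round(f,3))
    if F is hexa:
        m=cmask(im,col,uv,r); S=cv2.imread("pics/side0.png")
        x,f=fitmask(F,[(c,m),(calibration("side"),cmask(S,col,(331,285),40))],p); print("two views",x.round(4),round(f,3))
        plan(x[0],x[1],.001,.167)
E
```

```text
amber 3349 [0.4532 0.0844 0.3822] 0.36
two views [0.4523 0.0808 0.2625 0.003 ] 0.658
t 1.92 phi 0.172->0.167 j6 1.40 | wz 0.007 | x -0.024 y -0.017 z 1.135 | tilt [0.0004 0.0049] tcp [0.4562 0.0788 0.1712]
blue_large 8293 [0.3985 0.245  1.3659] 0.138
turq_small 3779 [ 0.4432 -0.0802  0.1767] 0.192
```

```bash
cat >> h.py <<'E'
def look(name):
    c=calibration("wrist"); im=grab_frame("wrist"); cv2.imwrite(f"pics/{name}.png",im); np.save(f"pics/{name}.npy",c,allow_pickle=True); return im,c
def cmask(im,col,uv,r=45):
    hsv=cv2.cvtColor(cv2.GaussianBlur(im,(3,3),0),cv2.COLOR_BGR2HSV)
    lo,hi={"b":((105,110,25),(135,255,255)),"t":((80,60,30),(102,255,255)),"a":((3,120,40),(28,255,255))}[col]
    m=cv2.inRange(hsv,lo,hi); k=np.zeros_like(m); cv2.circle(k,tuple(uv),r,255,-1); m&=k
    n,l,st,_=cv2.connectedComponentsWithStats(m); l=(l==1+np.argmax(st[1:,4])).astype(np.uint8)
    h=cv2.convexHull(cv2.findNonZero(l)); o=np.zeros_like(l); cv2.fillConvexPoly(o,h,1); return o
E
python3 - <<'E'
from h import *
im,c=look("w3"); print(manip.state()["tool_pos"])
cs,cd=calibration("scene"),calibration("side"); S,D=cv2.imread("pics/scene0.png"),cv2.imread("pics/side0.png")
for n,col,F,uv,r,p,us,ud in [("amber","a",hexa,(315,218),60,(.4545,.077,.17,0),(370,245),(331,285)),("blue_large","b",house,(90,255),90,(.3996,.2353,1.349,0),(436,265),(299,356)),("turq_small","t",par,(528,270),60,(.4409,-.0932,.33,0),(325,217),(384,242)),("turq_large","t",house,0,0,(.4254,.3923,.734,0),(488,302),(216,417)),("blue_small","b",par,0,0,(.396,-.248,0,0),(297,188),(437,214))]:
    ms,md=cmask(S,col,us,25 if F is not house else 35),cmask(D,col,ud,40 if F is not house else 55)
    if r:
        m=cmask(im,col,uv,r); x,f=fitmask(F,[(c,m)],p,free_z=False); print(n,"wrist",x.round(4),round(f,3))
        x,f=fitmask(F,[(c,m),(cd,md)],p); print(n,"wrist+side",x.round(4),round(f,3))
    for k,cc,mm in(("scene",cs,ms),("side",cd,md)): 
        x,f=fitmask(F,[(cc,mm)],p,free_z=False); print(n,k,x.round(4),round(f,3))
E
```

```text
[0.45545835 0.0758001  0.17120377]
amber wrist [0.4532 0.0759 0.2194] 0.048
amber wrist+side [ 4.533e-01  7.590e-02  2.043e-01 -1.000e-04] 0.141
amber scene [0.4536 0.0728 0.4518] 0.179
amber side [0.4542 0.075  0.1984] 0.088
blue_large wrist [0.3986 0.2374 1.3696] 0.057
blue_large wrist+side [ 3.9900e-01  2.3710e-01  1.3592e+00 -5.0000e-04] 0.119
blue_large scene [0.3989 0.2358 1.2949] 0.173
blue_large side [0.3992 0.2366 1.3653] 0.06
turq_small wrist [ 0.4399 -0.0909  0.2485] 0.052
turq_small wrist+side [ 4.397e-01 -9.140e-02  2.840e-01 -1.000e-04] 0.155
turq_small scene [ 0.4402 -0.0941  0.2837] 0.187
turq_small side [ 0.4399 -0.0919  0.2982] 0.101
turq_large scene [0.4247 0.3905 0.7226] 0.086
turq_large side [0.4246 0.3928 0.7416] 0.04
blue_small scene [ 0.3962 -0.248   0.1489] 0.302
blue_small side [ 0.3954 -0.2459  0.0258] 0.13
```

Views agree to about 1–2 mm and the base height is 0 in two views. Now I'll grasp the amber piece.

```bash
python3 -c "
from h import *
plan(.4533,.0759,.001,.21)"
```

```text
t 1.97 phi 0.174->0.210 j6 1.40 | wz -0.046 | x -0.014 y -0.004 z 1.135 | tilt [-0.0012  0.0015] tcp [0.4555 0.0758 0.1712]
```

>>> send_rows(rows=[{"x":-0.014,"y":-0.004,"z":0.13,"wx":0,"wy":0,"wz":-0.046,"hand":1},{"x":0,"y":0,"z":0.16,"wx":0,"wy":0,"wz":0,"hand":1},{"x":0,"y":0,"z":0.16,"wx":0,"wy":0,"wz":0,"hand":1},{"x":0,"y":0,"z":0.16,"wx":0,"wy":0,"wz":0,"hand":1},{"x":0,"y":0,"z":0.16,"wx":0,"wy":0,"wz":0,"hand":1},{"x":0,"y":0,"z":0.15,"wx":0,"wy":0,"wz":0,"hand":1},{"x":0,"y":0,"z":0.12,"wx":0,"wy":0,"wz":0,"hand":1},{"x":0,"y":0,"z":0.07,"wx":0,"wy":0,"wz":0,"hand":1},{"x":0,"y":0,"z":0,"wx":0,"wy":0,"wz":0,"hand":1},{"x":0,"y":0,"z":0,"wx":0,"wy":0,"wz":0,"hand":1}])

```text
time: 2.8
tool_pos: [0.4531, 0.0714, 0.0054]
tool_rot: [0.0, 0.995, 0.101, -0.0]
contact_force: [0.6, 0.1, -0.4]
gripper_width: 0.998
grasp_force: 0.0
```

```bash
python3 -c "
from h import *
plan(.4533,.0759,.001,.21)"
```

```text
t 2.80 phi 0.203->0.210 j6 1.36 | wz -0.009 | x 0.007 y -0.029 z 0.029 | tilt [-0.0008 -0.0001] tcp [0.4531 0.0714 0.0054]
```

>>> send_rows(rows=[{"x":0.005,"y":-0.028,"z":0.025,"wx":0,"wy":0,"wz":-0.009,"hand":1},{"x":0,"y":0,"z":0,"wx":0,"wy":0,"wz":0,"hand":1},{"x":0,"y":0,"z":0,"wx":0,"wy":0,"wz":0,"hand":1},{"x":0,"y":0,"z":0,"wx":0,"wy":0,"wz":0,"hand":-1},{"x":0,"y":0,"z":0,"wx":0,"wy":0,"wz":0,"hand":-1},{"x":0,"y":0,"z":0,"wx":0,"wy":0,"wz":0,"hand":-1},{"x":0,"y":0,"z":0,"wx":0,"wy":0,"wz":0,"hand":-1},{"x":0,"y":0,"z":0,"wx":0,"wy":0,"wz":0,"hand":-1},{"x":0,"y":0,"z":0,"wx":0,"wy":0,"wz":0,"hand":-1},{"x":0,"y":0,"z":0,"wx":0,"wy":0,"wz":0,"hand":-1}])

```text
time: 3.63
tool_pos: [0.4541, 0.0761, 0.0025]
tool_rot: [0.0, 0.994, 0.105, 0.001]
contact_force: [-0.7, -0.2, 4.9]
gripper_width: 0.57
grasp_force: 62.9
```

```bash
python3 -c "
from h import *
plan(.6077,-.2825,.11,-.124)"
```

```text
t 3.63 phi 0.210->-0.124 j6 1.36 | wz 0.426 | x 1.312 y 2.246 z -0.716 | tilt [0.0016 0.0001] tcp [0.4541 0.0761 0.0025]
```

>>> send_rows(rows=[{"x":0,"y":0,"z":-0.1,"wx":0,"wy":0,"wz":0,"hand":-1},{"x":0,"y":0,"z":-0.2,"wx":0,"wy":0,"wz":0.142,"hand":-1},{"x":0,"y":0,"z":-0.2,"wx":0,"wy":0,"wz":0.142,"hand":-1},{"x":0,"y":0,"z":-0.216,"wx":0,"wy":0,"wz":0.142,"hand":-1},{"x":0.094,"y":0.16,"z":0,"wx":0,"wy":0,"wz":0,"hand":-1},{"x":0.094,"y":0.16,"z":0,"wx":0,"wy":0,"wz":0,"hand":-1},{"x":0.094,"y":0.16,"z":0,"wx":0,"wy":0,"wz":0,"hand":-1},{"x":0.094,"y":0.16,"z":0,"wx":0,"wy":0,"wz":0,"hand":-1},{"x":0.094,"y":0.16,"z":0,"wx":0,"wy":0,"wz":0,"hand":-1},{"x":0.094,"y":0.16,"z":0,"wx":0,"wy":0,"wz":0,"hand":-1}])

```text
time: 4.47
tool_pos: [0.5188, -0.0784, 0.108]
tool_rot: [-0.0, 0.998, -0.062, -0.001]
contact_force: [0.5, 0.8, -0.6]
gripper_width: 0.569
grasp_force: 62.2
```

>>> send_rows(rows=[{"x":0.094,"y":0.16,"z":0,"wx":0,"wy":0,"wz":0,"hand":-1},{"x":0.094,"y":0.16,"z":0,"wx":0,"wy":0,"wz":0,"hand":-1},{"x":0.094,"y":0.16,"z":0,"wx":0,"wy":0,"wz":0,"hand":-1},{"x":0.094,"y":0.16,"z":0,"wx":0,"wy":0,"wz":0,"hand":-1},{"x":0.094,"y":0.16,"z":0,"wx":0,"wy":0,"wz":0,"hand":-1},{"x":0.094,"y":0.16,"z":0,"wx":0,"wy":0,"wz":0,"hand":-1},{"x":0.094,"y":0.16,"z":0,"wx":0,"wy":0,"wz":0,"hand":-1},{"x":0.06,"y":0.1,"z":0,"wx":0,"wy":0,"wz":0,"hand":-1},{"x":0,"y":0,"z":0,"wx":0,"wy":0,"wz":0,"hand":-1},{"x":0,"y":0,"z":0,"wx":0,"wy":0,"wz":0,"hand":-1}])

```text
time: 5.3
tool_pos: [0.6028, -0.2726, 0.1076]
tool_rot: [-0.001, 0.998, -0.063, -0.001]
contact_force: [0.6, 0.1, -1.5]
gripper_width: 0.569
grasp_force: 62.2
```

```bash
python3 - <<'E'
from h import *
im,c=look("w4"); print(manip.state()["contact_force"])
for n,p in (("amber",(.6077,-.2825,-.124,.02)),("blue",(.6783,-.0141,-.262,.02))):
    uv=proj(place(rim,p),c); print(uv.round(0).tolist())
    for a in uv: cv2.drawMarker(im,tuple(a.round().astype(int).tolist()),(0,0,255),0,12)
cv2.imwrite("pics/w4m.png",im)
plan(.6077,-.2825,.0095,-.124)
E
```

```text
[ 0.01027709  0.59562395 -1.02609467]
[[475.0, 108.0], [447.0, 372.0], [227.0, 372.0], [207.0, 108.0]]
[[-55.0, 52.0], [-22.0, 332.0], [-260.0, 304.0], [-348.0, 10.0]]
t 5.35 phi -0.125->-0.124 j6 1.16 | wz -0.001 | x 0.042 y 0.067 z 0.655 | tilt [-0.002   0.0016] tcp [ 0.6026 -0.2718  0.1078]
```

View pics/w4m.png

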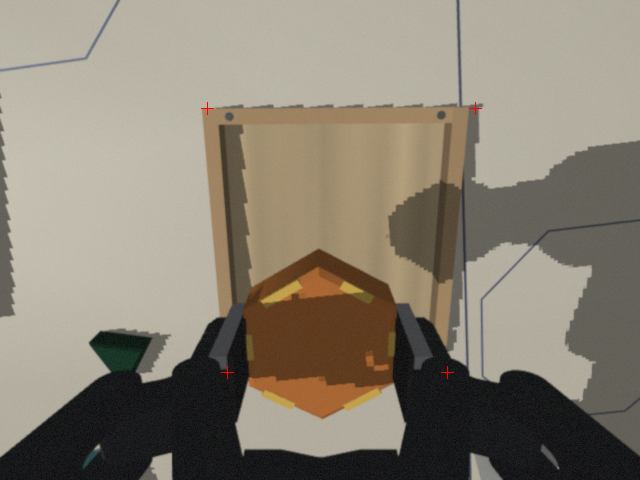

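The tray's far corners show at (203,109) and (467,108), predicted (207,108) and (475,108), so the tray is about 3 mm more to +y. The hexagon is held level at (320,335).

>>> send_rows(rows=[{"x":0.02,"y":0.025,"z":0,"wx":0,"wy":0,"wz":0,"hand":-1},{"x":0.022,"y":0.02,"z":0.08,"wx":0,"wy":0,"wz":0,"hand":-1},{"x":0,"y":0,"z":0.12,"wx":0,"wy":0,"wz":0,"hand":-1},{"x":0,"y":0,"z":0.12,"wx":0,"wy":0,"wz":0,"hand":-1},{"x":0,"y":0,"z":0.12,"wx":0,"wy":0,"wz":0,"hand":-1},{"x":0,"y":0,"z":0.08,"wx":0,"wy":0,"wz":0,"hand":-1},{"x":0,"y":0,"z":0.06,"wx":0,"wy":0,"wz":0,"hand":-1},{"x":0,"y":0,"z":0.04,"wx":0,"wy":0,"wz":0,"hand":-1},{"x":0,"y":0,"z":0,"wx":0,"wy":0,"wz":0,"hand":-1},{"x":0,"y":0,"z":0,"wx":0,"wy":0,"wz":0,"hand":-1}])

```text
time: 6.18
tool_pos: [0.6091, -0.2798, 0.0163]
tool_rot: [0.0, 0.998, -0.062, 0.0]
contact_force: [0.2, 0.1, -1.3]
gripper_width: 0.572
grasp_force: 62.2
```

```bash
python3 -c "
from h import *
plan(.608,-.2795,.0085,-.124)"
```

```text
t 6.18 phi -0.124->-0.124 j6 1.15 | wz -0.000 | x -0.008 y -0.001 z 0.052 | tilt [ 0.0004 -0.0002] tcp [ 0.6091 -0.2798  0.0163]
```

>>> send_rows(rows=[{"x":0,"y":0,"z":0.02,"wx":0,"wy":0,"wz":0,"hand":-1},{"x":0,"y":0,"z":0.015,"wx":0,"wy":0,"wz":0,"hand":-1},{"x":0,"y":0,"z":0.01,"wx":0,"wy":0,"wz":0,"hand":-1},{"x":0,"y":0,"z":0.005,"wx":0,"wy":0,"wz":0,"hand":-1},{"x":0,"y":0,"z":0,"wx":0,"wy":0,"wz":0,"hand":-1},{"x":0,"y":0,"z":0,"wx":0,"wy":0,"wz":0,"hand":-1},{"x":0,"y":0,"z":0,"wx":0,"wy":0,"wz":0,"hand":-1},{"x":0,"y":0,"z":0,"wx":0,"wy":0,"wz":0,"hand":-1},{"x":0,"y":0,"z":0,"wx":0,"wy":0,"wz":0,"hand":-1},{"x":0,"y":0,"z":0,"wx":0,"wy":0,"wz":0,"hand":-1}])

```text
time: 7.02
tool_pos: [0.6088, -0.2797, 0.0086]
tool_rot: [-0.0, 0.998, -0.062, 0.0]
contact_force: [0.3, -0.8, -0.4]
gripper_width: 0.564
grasp_force: 62.4
```

>>> send_rows(rows=[{"x":0,"y":0,"z":0.003,"wx":0,"wy":0,"wz":0,"hand":-1},{"x":0,"y":0,"z":0,"wx":0,"wy":0,"wz":0,"hand":0.5},{"x":0,"y":0,"z":0,"wx":0,"wy":0,"wz":0,"hand":0.5},{"x":0,"y":0,"z":0,"wx":0,"wy":0,"wz":0,"hand":0.5},{"x":0,"y":0,"z":0,"wx":0,"wy":0,"wz":0,"hand":0.5},{"x":0,"y":0,"z":-0.1,"wx":0,"wy":0,"wz":0,"hand":0.5},{"x":0,"y":0,"z":-0.22,"wx":0,"wy":0,"wz":0,"hand":0.5},{"x":0,"y":0,"z":-0.22,"wx":0,"wy":0,"wz":0,"hand":1},{"x":0,"y":0,"z":-0.22,"wx":0,"wy":0,"wz":0,"hand":1},{"x":0,"y":0,"z":-0.22,"wx":0,"wy":0,"wz":0,"hand":1}])

```text
time: 7.85
tool_pos: [0.6088, -0.2797, 0.158]
tool_rot: [0.0, 0.998, -0.062, 0.0]
contact_force: [0.5, -0.1, 0.1]
gripper_width: 1.005
grasp_force: 0.0
```

```bash
python3 - <<'E'
from h import *
im,c=look("w5")
x,f=fitmask(hexa,[(c,cmask(im,"a",(320,220),75))],(.608,-.28,-.124,.006),free_z=False); print(x.round(4),round(f,3))
plan(.399,.237,.12,1.36)
E
```

```text
[ 0.6082 -0.2786 -0.0977] 0.026
t 7.90 phi -0.124->1.360 j6 1.15 | wz -1.890 | x 3.084 y -2.116 z 0.316 | tilt [ 0.0122 -0.0073] tcp [ 0.6126 -0.2819  0.1673]
```

>>> send_rows(rows=[{"x":0,"y":0,"z":0,"wx":0,"wy":0,"wz":-0.157,"hand":1},{"x":0,"y":0,"z":0,"wx":0,"wy":0,"wz":-0.157,"hand":1},{"x":0,"y":0,"z":0,"wx":0,"wy":0,"wz":-0.157,"hand":1},{"x":0,"y":0,"z":0,"wx":0,"wy":0,"wz":-0.157,"hand":1},{"x":0,"y":0,"z":0,"wx":0,"wy":0,"wz":-0.157,"hand":1},{"x":0,"y":0,"z":0,"wx":0,"wy":0,"wz":-0.157,"hand":1},{"x":0,"y":0,"z":0,"wx":0,"wy":0,"wz":-0.157,"hand":1},{"x":0,"y":0,"z":0,"wx":0,"wy":0,"wz":-0.157,"hand":1},{"x":0,"y":0,"z":0,"wx":0,"wy":0,"wz":-0.157,"hand":1},{"x":0,"y":0,"z":0,"wx":0,"wy":0,"wz":-0.157,"hand":1}])

```text
time: 8.73
tool_pos: [0.609, -0.2798, 0.1562]
tool_rot: [0.001, 0.849, 0.529, 0.0]
contact_force: [0.7, -0.2, 0.2]
gripper_width: 0.998
grasp_force: 0.0
```

>>> send_rows(rows=[{"x":0,"y":0,"z":0,"wx":0,"wy":0,"wz":-0.157,"hand":1},{"x":0,"y":0,"z":0,"wx":0,"wy":0,"wz":-0.157,"hand":1},{"x":0.206,"y":-0.141,"z":0.02,"wx":0,"wy":0,"wz":0,"hand":1},{"x":0.206,"y":-0.141,"z":0.02,"wx":0,"wy":0,"wz":0,"hand":1},{"x":0.206,"y":-0.141,"z":0.02,"wx":0,"wy":0,"wz":0,"hand":1},{"x":0.206,"y":-0.141,"z":0.02,"wx":0,"wy":0,"wz":0,"hand":1},{"x":0.206,"y":-0.141,"z":0.02,"wx":0,"wy":0,"wz":0,"hand":1},{"x":0.206,"y":-0.141,"z":0.02,"wx":0,"wy":0,"wz":0,"hand":1},{"x":0.206,"y":-0.141,"z":0.02,"wx":0,"wy":0,"wz":0,"hand":1},{"x":0.206,"y":-0.141,"z":0.02,"wx":0,"wy":0,"wz":0,"hand":1}])

```text
time: 9.57
tool_pos: [0.4958, -0.0007, 0.1321]
tool_rot: [0.001, 0.779, 0.627, 0.001]
contact_force: [0.5, 0.8, 0.1]
gripper_width: 1.003
grasp_force: 0.0
```

>>> send_rows(rows=[{"x":0.206,"y":-0.141,"z":0.02,"wx":0,"wy":0,"wz":0,"hand":1},{"x":0.206,"y":-0.141,"z":0.02,"wx":0,"wy":0,"wz":0,"hand":1},{"x":0.206,"y":-0.141,"z":0.02,"wx":0,"wy":0,"wz":0,"hand":1},{"x":0.206,"y":-0.141,"z":0.02,"wx":0,"wy":0,"wz":0,"hand":1},{"x":0.206,"y":-0.141,"z":0.02,"wx":0,"wy":0,"wz":0,"hand":1},{"x":0.206,"y":-0.141,"z":0.02,"wx":0,"wy":0,"wz":0,"hand":1},{"x":0,"y":0,"z":0,"wx":0,"wy":0,"wz":0,"hand":1},{"x":0,"y":0,"z":0,"wx":0,"wy":0,"wz":0,"hand":1},{"x":0,"y":0,"z":0,"wx":0,"wy":0,"wz":0,"hand":1},{"x":0,"y":0,"z":0,"wx":0,"wy":0,"wz":0,"hand":1}])

```text
time: 10.4
tool_pos: [0.4128, 0.2054, 0.1137]
tool_rot: [0.0, 0.779, 0.626, 0.0]
contact_force: [-0.6, 0.5, -0.1]
gripper_width: 0.996
grasp_force: 0.0
```

```bash
python3 - <<'E'
from h import *
im,c=look("w6"); m=cmask(im,"b",tuple(proj([[.399,.237,.01]],c)[0].round().astype(int).tolist()),110)
x,f=fitmask(house,[(c,m)],(.399,.237,1.36,0),free_z=False); print(x.round(4),round(f,3))
plan(x[0],x[1],.001,x[2])
uv=proj([[.4247,.3925,.01]],c)[0]; print(uv)
E
```

```text
[0.3991 0.2381 1.3657] 0.028
t 10.45 phi 1.353->1.366 j6 0.52 | wz -0.016 | x 0.196 y -0.134 z 0.751 | tilt [0.0009 0.    ] tcp [0.4129 0.2052 0.1136]
[ 260.28251695 -128.90711215]
```

>>> send_rows(rows=[{"x":0.1,"y":-0.07,"z":0,"wx":0,"wy":0,"wz":-0.016,"hand":1},{"x":0.096,"y":-0.064,"z":0.05,"wx":0,"wy":0,"wz":0,"hand":1},{"x":0,"y":0,"z":0.15,"wx":0,"wy":0,"wz":0,"hand":1},{"x":0,"y":0,"z":0.15,"wx":0,"wy":0,"wz":0,"hand":1},{"x":0,"y":0,"z":0.15,"wx":0,"wy":0,"wz":0,"hand":1},{"x":0,"y":0,"z":0.12,"wx":0,"wy":0,"wz":0,"hand":1},{"x":0,"y":0,"z":0.08,"wx":0,"wy":0,"wz":0,"hand":1},{"x":0,"y":0,"z":0.03,"wx":0,"wy":0,"wz":0,"hand":1},{"x":0,"y":0,"z":0,"wx":0,"wy":0,"wz":0,"hand":1},{"x":0,"y":0,"z":0,"wx":0,"wy":0,"wz":0,"hand":1}])

```text
time: 11.28
tool_pos: [0.3993, 0.2387, 0.0042]
tool_rot: [0.0, 0.776, 0.631, 0.0]
contact_force: [0.4, -0.9, 0.3]
gripper_width: 0.998
grasp_force: 0.0
```

```bash
python3 -c "
from h import *
plan(.3991,.2381,.001,1.366)"
```

```text
t 11.28 phi 1.366->1.366 j6 0.58 | wz 0.001 | x -0.004 y -0.001 z 0.021 | tilt [0.0006 0.0002] tcp [0.3993 0.2387 0.0042]
```

>>> send_rows(rows=[{"x":-0.003,"y":0,"z":0.01,"wx":0,"wy":0,"wz":0,"hand":-1},{"x":0,"y":0,"z":0,"wx":0,"wy":0,"wz":0,"hand":-1},{"x":0,"y":0,"z":0,"wx":0,"wy":0,"wz":0,"hand":-1},{"x":0,"y":0,"z":0,"wx":0,"wy":0,"wz":0,"hand":-1},{"x":0,"y":0,"z":0,"wx":0,"wy":0,"wz":0,"hand":-1},{"x":0,"y":0,"z":0,"wx":0,"wy":0,"wz":0,"hand":-1},{"x":0,"y":0,"z":0,"wx":0,"wy":0,"wz":0,"hand":-1},{"x":0,"y":0,"z":0,"wx":0,"wy":0,"wz":0,"hand":-1},{"x":0,"y":0,"z":0,"wx":0,"wy":0,"wz":0,"hand":-1},{"x":0,"y":0,"z":0,"wx":0,"wy":0,"wz":0,"hand":-1}])

```text
time: 12.12
tool_pos: [0.3996, 0.2391, 0.0034]
tool_rot: [0.0, 0.775, 0.632, 0.001]
contact_force: [0.8, -1.1, 6.3]
gripper_width: 0.619
grasp_force: 65.9
```

```bash
python3 -c "
from h import *
plan(.6783,-.0141,.13,1.309)"
```

```text
t 12.12 phi 1.368->1.309 j6 0.58 | wz 0.075 | x -1.150 y 2.231 z -0.844 | tilt [0.0023 0.0007] tcp [0.3996 0.2391 0.0034]
```

>>> send_rows(rows=[{"x":0,"y":0,"z":-0.1,"wx":0,"wy":0,"wz":0,"hand":-1},{"x":0,"y":0,"z":-0.25,"wx":0,"wy":0,"wz":0.075,"hand":-1},{"x":0,"y":0,"z":-0.25,"wx":0,"wy":0,"wz":0,"hand":-1},{"x":0,"y":0,"z":-0.24,"wx":0,"wy":0,"wz":0,"hand":-1},{"x":-0.096,"y":0.186,"z":0,"wx":0,"wy":0,"wz":0,"hand":-1},{"x":-0.096,"y":0.186,"z":0,"wx":0,"wy":0,"wz":0,"hand":-1},{"x":-0.096,"y":0.186,"z":0,"wx":0,"wy":0,"wz":0,"hand":-1},{"x":-0.096,"y":0.186,"z":0,"wx":0,"wy":0,"wz":0,"hand":-1},{"x":-0.096,"y":0.186,"z":0,"wx":0,"wy":0,"wz":0,"hand":-1},{"x":-0.096,"y":0.186,"z":0,"wx":0,"wy":0,"wz":0,"hand":-1}])

```text
time: 12.95
tool_pos: [0.5375, 0.1108, 0.1267]
tool_rot: [-0.001, 0.793, 0.609, -0.001]
contact_force: [0.2, -0.2, -3.2]
gripper_width: 0.615
grasp_force: 64.9
```

>>> send_rows(rows=[{"x":-0.096,"y":0.186,"z":0,"wx":0,"wy":0,"wz":0,"hand":-1},{"x":-0.096,"y":0.186,"z":0,"wx":0,"wy":0,"wz":0,"hand":-1},{"x":-0.096,"y":0.186,"z":0,"wx":0,"wy":0,"wz":0,"hand":-1},{"x":-0.096,"y":0.186,"z":0,"wx":0,"wy":0,"wz":0,"hand":-1},{"x":-0.096,"y":0.186,"z":0,"wx":0,"wy":0,"wz":0,"hand":-1},{"x":-0.096,"y":0.186,"z":0,"wx":0,"wy":0,"wz":0,"hand":-1},{"x":0,"y":0,"z":0,"wx":0,"wy":0,"wz":0,"hand":-1},{"x":0,"y":0,"z":0,"wx":0,"wy":0,"wz":0,"hand":-1},{"x":0,"y":0,"z":0,"wx":0,"wy":0,"wz":0,"hand":-1},{"x":0,"y":0,"z":0,"wx":0,"wy":0,"wz":0,"hand":-1}])

```text
time: 13.78
tool_pos: [0.6758, -0.0139, 0.127]
tool_rot: [-0.001, 0.793, 0.609, -0.001]
contact_force: [0.8, -0.7, -3.3]
gripper_width: 0.614
grasp_force: 65.0
```

```bash
python3 - <<'E'
from h import *
im,c=look("w7"); print(manip.state()["contact_force"])
for n,p in (("turq",(.6223,.2879,.1314,.02)),("blue",(.6783,-.0141,-.262,.02))):
    uv=proj(place(rim,p),c); print(uv.round(0).tolist())
    for a in uv: cv2.drawMarker(im,tuple(a.round().astype(int).tolist()),(0,0,255),0,12)
cv2.imwrite("pics/w7m.png",im)
plan(.6783,-.0141,.0095,1.309)
E
```

```text
[ 0.63518394 -0.01716218 -2.55753747]
[[235.0, -277.0], [-57.0, -113.0], [-274.0, -498.0], [65.0, -750.0]]
[[430.0, 340.0], [191.0, 339.0], [170.0, 123.0], [449.0, 123.0]]
t 13.83 phi 1.310->1.309 j6 0.13 | wz 0.001 | x 0.002 y 0.016 z 0.786 | tilt [-0.0015  0.0005] tcp [ 0.676  -0.0138  0.1274]
```

View pics/w7m.png

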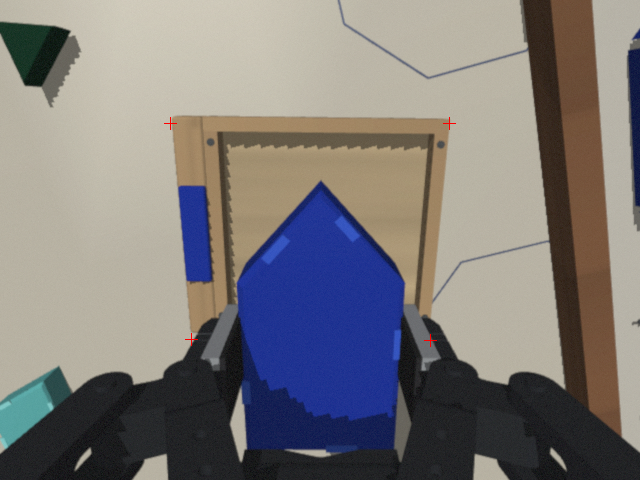

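The tray's far rim corners show at (174,117) and (449,118), predicted (170,123) and (449,123), so its middle is about 3.5 mm further along tool x. The slab is held straight, with its tip at (321,182).

>>> send_rows(rows=[{"x":-0.003,"y":0.021,"z":0.05,"wx":0,"wy":0,"wz":0,"hand":-1},{"x":0,"y":0,"z":0.12,"wx":0,"wy":0,"wz":0,"hand":-1},{"x":0,"y":0,"z":0.15,"wx":0,"wy":0,"wz":0,"hand":-1},{"x":0,"y":0,"z":0.15,"wx":0,"wy":0,"wz":0,"hand":-1},{"x":0,"y":0,"z":0.12,"wx":0,"wy":0,"wz":0,"hand":-1},{"x":0,"y":0,"z":0.08,"wx":0,"wy":0,"wz":0,"hand":-1},{"x":0,"y":0,"z":0.05,"wx":0,"wy":0,"wz":0,"hand":-1},{"x":0,"y":0,"z":0.03,"wx":0,"wy":0,"wz":0,"hand":-1},{"x":0,"y":0,"z":0,"wx":0,"wy":0,"wz":0,"hand":-1},{"x":0,"y":0,"z":0,"wx":0,"wy":0,"wz":0,"hand":-1}])

```text
time: 14.67
tool_pos: [0.6808, -0.0161, 0.0166]
tool_rot: [0.001, 0.793, 0.609, 0.001]
contact_force: [0.1, -1.5, -2.1]
gripper_width: 0.618
grasp_force: 64.9
```

```bash
python3 -c "
from h import *
plan(.679,-.015,.0094,1.309)"
```

```text
t 14.67 phi 1.309->1.309 j6 0.13 | wz 0.000 | x 0.004 y -0.013 z 0.048 | tilt [ 0.0016 -0.0002] tcp [ 0.6808 -0.0161  0.0166]
```

>>> send_rows(rows=[{"x":0.003,"y":-0.006,"z":0.018,"wx":0,"wy":0,"wz":0,"hand":-1},{"x":0,"y":0,"z":0.014,"wx":0,"wy":0,"wz":0,"hand":-1},{"x":0,"y":0,"z":0.01,"wx":0,"wy":0,"wz":0,"hand":-1},{"x":0,"y":0,"z":0.005,"wx":0,"wy":0,"wz":0,"hand":-1},{"x":0,"y":0,"z":0,"wx":0,"wy":0,"wz":0,"hand":-1},{"x":0,"y":0,"z":0,"wx":0,"wy":0,"wz":0,"hand":-1},{"x":0,"y":0,"z":0,"wx":0,"wy":0,"wz":0,"hand":-1},{"x":0,"y":0,"z":0,"wx":0,"wy":0,"wz":0,"hand":-1},{"x":0,"y":0,"z":0,"wx":0,"wy":0,"wz":0,"hand":-1},{"x":0,"y":0,"z":0,"wx":0,"wy":0,"wz":0,"hand":-1}])

```text
time: 15.5
tool_pos: [0.6797, -0.0155, 0.0095]
tool_rot: [0.0, 0.793, 0.609, 0.0]
contact_force: [-4.0, 0.4, 6.3]
gripper_width: 0.619
grasp_force: 66.0
```

>>> send_rows(rows=[{"x":0,"y":0,"z":0,"wx":0,"wy":0,"wz":0,"hand":0.55},{"x":0,"y":0,"z":0,"wx":0,"wy":0,"wz":0,"hand":0.55},{"x":0,"y":0,"z":0,"wx":0,"wy":0,"wz":0,"hand":0.55},{"x":0,"y":0,"z":0,"wx":0,"wy":0,"wz":0,"hand":0.55},{"x":0,"y":0,"z":-0.08,"wx":0,"wy":0,"wz":0,"hand":0.55},{"x":0,"y":0,"z":-0.2,"wx":0,"wy":0,"wz":0,"hand":0.55},{"x":0,"y":0,"z":-0.24,"wx":0,"wy":0,"wz":0,"hand":1},{"x":0,"y":0,"z":-0.24,"wx":0,"wy":0,"wz":0,"hand":1},{"x":0,"y":0,"z":-0.24,"wx":0,"wy":0,"wz":0,"hand":1},{"x":0,"y":0,"z":0,"wx":0,"wy":0,"wz":0,"hand":1}])

```text
time: 16.33
tool_pos: [0.6845, -0.0161, 0.1704]
tool_rot: [0.006, 0.793, 0.609, 0.006]
contact_force: [1.2, -0.2, 2.5]
gripper_width: 0.998
grasp_force: 0.0
```

```bash
python3 - <<'E'
from h import *
im,c=look("w8"); p=(.6792,-.0149,1.309,.006)
m=cmask(im,"b",tuple(proj([[.6830,-.001,.02]],c)[0].round().astype(int).tolist()),105); cv2.imwrite("pics/m8.png",m*255)
x,f=fitmask(house,[(c,m)],p,free_z=False); print(x.round(4),round(f,3))
plan(.4247,.392,.13,.738)
E
```

```text
[ 0.6795 -0.0163  1.3032] 0.033
t 16.38 phi 1.309->0.738 j6 0.13 | wz 0.727 | x 0.556 y -3.171 z 0.244 | tilt [ 0.0124 -0.0016] tcp [ 0.683  -0.0159  0.1666]
```

View pics/w8.png

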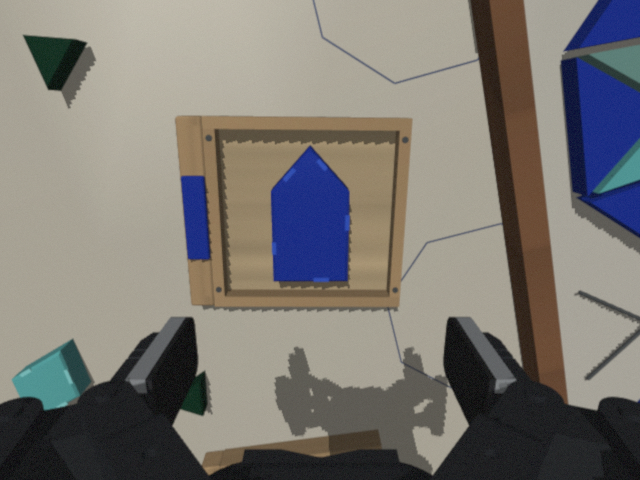

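blue_large lies flat in its tray, centre at about (310,225) with clear margins all round. Next is turq_large.

>>> send_rows(rows=[{"x":0,"y":0,"z":0,"wx":0,"wy":0,"wz":0.1454,"hand":1},{"x":0,"y":0,"z":0,"wx":0,"wy":0,"wz":0.1454,"hand":1},{"x":0,"y":0,"z":0,"wx":0,"wy":0,"wz":0.1454,"hand":1},{"x":0,"y":0,"z":0,"wx":0,"wy":0,"wz":0.1454,"hand":1},{"x":0,"y":0,"z":0,"wx":0,"wy":0,"wz":0.1454,"hand":1},{"x":0.043,"y":-0.244,"z":0.015,"wx":0,"wy":0,"wz":0,"hand":1},{"x":0.043,"y":-0.244,"z":0.015,"wx":0,"wy":0,"wz":0,"hand":1},{"x":0.043,"y":-0.244,"z":0.015,"wx":0,"wy":0,"wz":0,"hand":1},{"x":0.043,"y":-0.244,"z":0.015,"wx":0,"wy":0,"wz":0,"hand":1},{"x":0.043,"y":-0.244,"z":0.015,"wx":0,"wy":0,"wz":0,"hand":1}])

```text
time: 17.22
tool_pos: [0.5783, 0.1427, 0.1464]
tool_rot: [-0.0, 0.933, 0.36, -0.001]
contact_force: [1.2, 1.3, 0.2]
gripper_width: 1.0
grasp_force: 0.0
```

>>> send_rows(rows=[{"x":0.043,"y":-0.244,"z":0.015,"wx":0,"wy":0,"wz":0,"hand":1},{"x":0.043,"y":-0.244,"z":0.015,"wx":0,"wy":0,"wz":0,"hand":1},{"x":0.043,"y":-0.244,"z":0.015,"wx":0,"wy":0,"wz":0,"hand":1},{"x":0.043,"y":-0.244,"z":0.015,"wx":0,"wy":0,"wz":0,"hand":1},{"x":0.043,"y":-0.244,"z":0.015,"wx":0,"wy":0,"wz":0,"hand":1},{"x":0.043,"y":-0.244,"z":0.015,"wx":0,"wy":0,"wz":0,"hand":1},{"x":0.043,"y":-0.244,"z":0.015,"wx":0,"wy":0,"wz":0,"hand":1},{"x":0.043,"y":-0.244,"z":0.015,"wx":0,"wy":0,"wz":0,"hand":1},{"x":0,"y":0,"z":0,"wx":0,"wy":0,"wz":0,"hand":1},{"x":0,"y":0,"z":0,"wx":0,"wy":0,"wz":0,"hand":1}])

```text
time: 18.05
tool_pos: [0.4195, 0.3939, 0.1284]
tool_rot: [0.0, 0.932, 0.362, -0.001]
contact_force: [0.2, -0.0, -0.6]
gripper_width: 0.999
grasp_force: 0.0
```

```bash
python3 - <<'E'
from h import *
print(manip.state()["joint_vel"].round(3))
im,c=look("w9"); uv=proj([[.4247,.392,.01]],c)[0]; m=cmask(im,"t",tuple(uv.round().astype(int).tolist()),110)
x,f=fitmask(house,[(c,m)],(.4247,.392,.738,0),free_z=False); print(uv,x.round(4),round(f,3))
plan(x[0],x[1],.001,x[2])
E
```

```text
[-0.051 -0.004 -0.001 -0.009  0.    -0.006]
[329.15890062 230.46089068] [0.4253 0.3938 0.7401] 0.023
t 18.10 phi 0.740->0.740 j6 1.45 | wz -0.001 | x 0.028 y 0.018 z 0.851 | tilt [-0.0008 -0.0011] tcp [0.4204 0.393  0.1287]
```

>>> send_rows(rows=[{"x":0.014,"y":0.008,"z":0.05,"wx":0,"wy":0,"wz":0,"hand":1},{"x":0.014,"y":0.008,"z":0.13,"wx":0,"wy":0,"wz":0,"hand":1},{"x":0,"y":0,"z":0.16,"wx":0,"wy":0,"wz":0,"hand":1},{"x":0,"y":0,"z":0.16,"wx":0,"wy":0,"wz":0,"hand":1},{"x":0,"y":0,"z":0.14,"wx":0,"wy":0,"wz":0,"hand":1},{"x":0,"y":0,"z":0.1,"wx":0,"wy":0,"wz":0,"hand":1},{"x":0,"y":0,"z":0.06,"wx":0,"wy":0,"wz":0,"hand":1},{"x":0,"y":0,"z":0.03,"wx":0,"wy":0,"wz":0,"hand":1},{"x":0,"y":0,"z":0,"wx":0,"wy":0,"wz":0,"hand":1},{"x":0,"y":0,"z":0,"wx":0,"wy":0,"wz":0,"hand":1}])

```text
time: 18.93
tool_pos: [0.4268, 0.3939, 0.0054]
tool_rot: [-0.0, 0.933, 0.36, 0.001]
contact_force: [-0.2, 0.8, 0.1]
gripper_width: 1.001
grasp_force: 0.0
```

```bash
python3 -c "
from h import *
plan(.4253,.3938,.001,.74)"
```

```text
t 18.93 phi 0.737->0.740 j6 1.45 | wz -0.004 | x -0.008 y -0.006 z 0.030 | tilt [0.0009 0.0006] tcp [0.4268 0.3939 0.0054]
```

>>> send_rows(rows=[{"x":-0.007,"y":-0.006,"z":0.015,"wx":0,"wy":0,"wz":-0.004,"hand":-1},{"x":0,"y":0,"z":0,"wx":0,"wy":0,"wz":0,"hand":-1},{"x":0,"y":0,"z":0,"wx":0,"wy":0,"wz":0,"hand":-1},{"x":0,"y":0,"z":0,"wx":0,"wy":0,"wz":0,"hand":-1},{"x":0,"y":0,"z":0,"wx":0,"wy":0,"wz":0,"hand":-1},{"x":0,"y":0,"z":0,"wx":0,"wy":0,"wz":0,"hand":-1},{"x":0,"y":0,"z":0,"wx":0,"wy":0,"wz":0,"hand":-1},{"x":0,"y":0,"z":0,"wx":0,"wy":0,"wz":0,"hand":-1},{"x":0,"y":0,"z":0,"wx":0,"wy":0,"wz":0,"hand":-1},{"x":0,"y":0,"z":0,"wx":0,"wy":0,"wz":0,"hand":-1}])

```text
time: 19.77
tool_pos: [0.4253, 0.3946, 0.0039]
tool_rot: [-0.0, 0.932, 0.362, 0.001]
contact_force: [-0.6, 0.1, 5.4]
gripper_width: 0.617
grasp_force: 66.2
```

```bash
python3 -c "
from h import *
plan(.6223,.2879,.13,.131)"
```

```text
t 19.77 phi 0.741->0.131 j6 1.45 | wz 0.777 | x 1.209 y 0.877 z -0.841 | tilt [0.0018 0.0012] tcp [0.4253 0.3946 0.0039]
```

>>> send_rows(rows=[{"x":0,"y":0,"z":-0.1,"wx":0,"wy":0,"wz":0,"hand":-1},{"x":0,"y":0,"z":-0.2,"wx":0,"wy":0,"wz":0,"hand":-1},{"x":0,"y":0,"z":-0.2,"wx":0,"wy":0,"wz":0.13,"hand":-1},{"x":0,"y":0,"z":-0.2,"wx":0,"wy":0,"wz":0.13,"hand":-1},{"x":0,"y":0,"z":-0.14,"wx":0,"wy":0,"wz":0.13,"hand":-1},{"x":0,"y":0,"z":0,"wx":0,"wy":0,"wz":0.13,"hand":-1},{"x":0,"y":0,"z":0,"wx":0,"wy":0,"wz":0.13,"hand":-1},{"x":0,"y":0,"z":0,"wx":0,"wy":0,"wz":0.127,"hand":-1},{"x":0.151,"y":0.11,"z":0,"wx":0,"wy":0,"wz":0,"hand":-1},{"x":0.151,"y":0.11,"z":0,"wx":0,"wy":0,"wz":0,"hand":-1}])

```text
time: 20.6
tool_pos: [0.4725, 0.3671, 0.1272]
tool_rot: [0.0, 0.998, 0.067, -0.001]
contact_force: [0.7, 0.7, -1.5]
gripper_width: 0.617
grasp_force: 65.3
```

>>> send_rows(rows=[{"x":0.151,"y":0.11,"z":0,"wx":0,"wy":0,"wz":0,"hand":-1},{"x":0.151,"y":0.11,"z":0,"wx":0,"wy":0,"wz":0,"hand":-1},{"x":0.151,"y":0.11,"z":0,"wx":0,"wy":0,"wz":0,"hand":-1},{"x":0.151,"y":0.11,"z":0,"wx":0,"wy":0,"wz":0,"hand":-1},{"x":0.151,"y":0.11,"z":0,"wx":0,"wy":0,"wz":0,"hand":-1},{"x":0.151,"y":0.11,"z":0,"wx":0,"wy":0,"wz":0,"hand":-1},{"x":0,"y":0,"z":0,"wx":0,"wy":0,"wz":0,"hand":-1},{"x":0,"y":0,"z":0,"wx":0,"wy":0,"wz":0,"hand":-1},{"x":0,"y":0,"z":0,"wx":0,"wy":0,"wz":0,"hand":-1},{"x":0,"y":0,"z":0,"wx":0,"wy":0,"wz":0,"hand":-1}])

```text
time: 21.43
tool_pos: [0.62, 0.2872, 0.1277]
tool_rot: [0.0, 0.998, 0.066, -0.001]
contact_force: [-0.7, 0.2, -2.3]
gripper_width: 0.614
grasp_force: 65.3
```

```bash
python3 - <<'E'
from h import *
im,c=look("w10"); print(manip.state()["contact_force"])
uv=proj(place(rim,(.6223,.2879,.1314,.02)),c); print(uv.round(0).tolist())
for a in uv: cv2.drawMarker(im,tuple(a.round().astype(int).tolist()),(0,0,255),0,12)
cv2.imwrite("pics/w10m.png",im)
plan(.6223,.2879,.0099,.131)
E
```

```text
[ 0.22485201 -0.05914698 -2.30430131]
[[444.0, 116.0], [424.0, 360.0], [219.0, 360.0], [199.0, 115.0]]
t 21.48 phi 0.132->0.131 j6 1.76 | wz 0.001 | x 0.015 y -0.001 z 0.787 | tilt [-0.0013 -0.0002] tcp [0.6201 0.2874 0.128 ]
```

View pics/w10m.png

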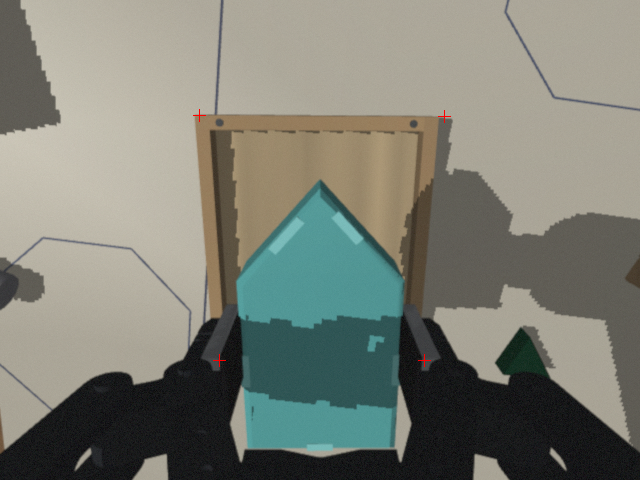

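The tray's far corners show at (195,115) and (438,117), predicted (199,115) and (444,116), so it sits about 3 mm to tool -y. The slab is held straight with its tip at (320,181).

>>> send_rows(rows=[{"x":-0.012,"y":-0.02,"z":0.05,"wx":0,"wy":0,"wz":0,"hand":-1},{"x":0,"y":0,"z":0.12,"wx":0,"wy":0,"wz":0,"hand":-1},{"x":0,"y":0,"z":0.15,"wx":0,"wy":0,"wz":0,"hand":-1},{"x":0,"y":0,"z":0.15,"wx":0,"wy":0,"wz":0,"hand":-1},{"x":0,"y":0,"z":0.12,"wx":0,"wy":0,"wz":0,"hand":-1},{"x":0,"y":0,"z":0.08,"wx":0,"wy":0,"wz":0,"hand":-1},{"x":0,"y":0,"z":0.05,"wx":0,"wy":0,"wz":0,"hand":-1},{"x":0,"y":0,"z":0.03,"wx":0,"wy":0,"wz":0,"hand":-1},{"x":0,"y":0,"z":0,"wx":0,"wy":0,"wz":0,"hand":-1},{"x":0,"y":0,"z":0,"wx":0,"wy":0,"wz":0,"hand":-1}])

```text
time: 22.32
tool_pos: [0.6198, 0.2898, 0.017]
tool_rot: [-0.0, 0.998, 0.065, 0.001]
contact_force: [0.6, -0.5, -1.9]
gripper_width: 0.613
grasp_force: 65.3
```

```bash
python3 -c "
from h import *
plan(.6179,.2902,.0099,.131)"
```

```text
t 22.32 phi 0.131->0.131 j6 1.77 | wz 0.000 | x -0.013 y -0.004 z 0.048 | tilt [0.0015 0.0005] tcp [0.6198 0.2898 0.017 ]
```

>>> send_rows(rows=[{"x":-0.008,"y":-0.003,"z":0.018,"wx":0,"wy":0,"wz":0,"hand":-1},{"x":0,"y":0,"z":0.014,"wx":0,"wy":0,"wz":0,"hand":-1},{"x":0,"y":0,"z":0.01,"wx":0,"wy":0,"wz":0,"hand":-1},{"x":0,"y":0,"z":0.005,"wx":0,"wy":0,"wz":0,"hand":-1},{"x":0,"y":0,"z":0,"wx":0,"wy":0,"wz":0,"hand":-1},{"x":0,"y":0,"z":0,"wx":0,"wy":0,"wz":0,"hand":-1},{"x":0,"y":0,"z":0,"wx":0,"wy":0,"wz":0,"hand":-1},{"x":0,"y":0,"z":0,"wx":0,"wy":0,"wz":0,"hand":-1},{"x":0,"y":0,"z":0,"wx":0,"wy":0,"wz":0,"hand":-1},{"x":0,"y":0,"z":0,"wx":0,"wy":0,"wz":0,"hand":-1}])

```text
time: 23.15
tool_pos: [0.6183, 0.2899, 0.0099]
tool_rot: [-0.0, 0.998, 0.065, 0.0]
contact_force: [-3.0, -1.1, 5.8]
gripper_width: 0.617
grasp_force: 66.1
```

>>> send_rows(rows=[{"x":0,"y":0,"z":0,"wx":0,"wy":0,"wz":0,"hand":0.55},{"x":0,"y":0,"z":0,"wx":0,"wy":0,"wz":0,"hand":0.55},{"x":0,"y":0,"z":0,"wx":0,"wy":0,"wz":0,"hand":0.55},{"x":0,"y":0,"z":0,"wx":0,"wy":0,"wz":0,"hand":0.55},{"x":0,"y":0,"z":-0.08,"wx":0,"wy":0,"wz":0,"hand":0.55},{"x":0,"y":0,"z":-0.2,"wx":0,"wy":0,"wz":0,"hand":0.55},{"x":0,"y":0,"z":-0.24,"wx":0,"wy":0,"wz":0,"hand":1},{"x":0,"y":0,"z":-0.24,"wx":0,"wy":0,"wz":0,"hand":1},{"x":0,"y":0,"z":-0.24,"wx":0,"wy":0,"wz":0,"hand":1},{"x":0,"y":0,"z":0,"wx":0,"wy":0,"wz":0,"hand":1}])

```text
time: 23.98
tool_pos: [0.6229, 0.2915, 0.1709]
tool_rot: [-0.002, 0.998, 0.065, 0.008]
contact_force: [0.8, 0.8, 1.5]
gripper_width: 1.002
grasp_force: 0.0
```

```bash
python3 - <<'E'
from h import *
im,c=look("w11"); p=(.6182,.29,.131,.006)
m=cmask(im,"t",tuple(proj([[.632,.2918,.02]],c)[0].round().astype(int).tolist()),80); print(m.sum())
x,f=fitmask(house,[(c,m)],p,free_z=False); print(x.round(4),round(f,3))
plan(.4398,-.0914,.13,.28)
E
```

```text
8647
[0.6175 0.2908 0.1333] 0.034
t 24.03 phi 0.131->0.280 j6 1.77 | wz -0.190 | x -1.869 y 2.115 z 0.248 | tilt [0.0119 0.0041] tcp [0.6215 0.291  0.1671]
```

>>> send_rows(rows=[{"x":0,"y":0,"z":0,"wx":0,"wy":0,"wz":-0.095,"hand":1},{"x":0,"y":0,"z":0,"wx":0,"wy":0,"wz":-0.095,"hand":1},{"x":-0.154,"y":0.176,"z":0.018,"wx":0,"wy":0,"wz":0,"hand":1},{"x":-0.154,"y":0.176,"z":0.018,"wx":0,"wy":0,"wz":0,"hand":1},{"x":-0.154,"y":0.176,"z":0.018,"wx":0,"wy":0,"wz":0,"hand":1},{"x":-0.154,"y":0.176,"z":0.018,"wx":0,"wy":0,"wz":0,"hand":1},{"x":-0.154,"y":0.176,"z":0.018,"wx":0,"wy":0,"wz":0,"hand":1},{"x":-0.154,"y":0.176,"z":0.018,"wx":0,"wy":0,"wz":0,"hand":1},{"x":-0.154,"y":0.176,"z":0.018,"wx":0,"wy":0,"wz":0,"hand":1},{"x":-0.154,"y":0.176,"z":0.018,"wx":0,"wy":0,"wz":0,"hand":1}])

```text
time: 24.87
tool_pos: [0.4972, 0.0345, 0.1366]
tool_rot: [-0.0, 0.99, 0.14, -0.001]
contact_force: [0.4, 0.0, 1.4]
gripper_width: 0.999
grasp_force: 0.0
```

>>> send_rows(rows=[{"x":-0.154,"y":0.176,"z":0.018,"wx":0,"wy":0,"wz":0,"hand":1},{"x":-0.154,"y":0.176,"z":0.018,"wx":0,"wy":0,"wz":0,"hand":1},{"x":-0.154,"y":0.176,"z":0.018,"wx":0,"wy":0,"wz":0,"hand":1},{"x":-0.154,"y":0.176,"z":0.018,"wx":0,"wy":0,"wz":0,"hand":1},{"x":0,"y":0,"z":0,"wx":0,"wy":0,"wz":0,"hand":1},{"x":0,"y":0,"z":0,"wx":0,"wy":0,"wz":0,"hand":1},{"x":0,"y":0,"z":0,"wx":0,"wy":0,"wz":0,"hand":1},{"x":0,"y":0,"z":0,"wx":0,"wy":0,"wz":0,"hand":1},{"x":0,"y":0,"z":0,"wx":0,"wy":0,"wz":0,"hand":1},{"x":0,"y":0,"z":0,"wx":0,"wy":0,"wz":0,"hand":1}])

```text
time: 25.7
tool_pos: [0.4395, -0.0904, 0.1266]
tool_rot: [-0.0, 0.99, 0.141, -0.0]
contact_force: [-1.0, -0.4, -0.1]
gripper_width: 0.997
grasp_force: 0.0
```

```bash
python3 - <<'E'
from h import *
im,c=look("w12"); uv=proj([[.4398,-.0914,.01]],c)[0]; m=cmask(im,"t",tuple(uv.round().astype(int).tolist()),80); cv2.imwrite("pics/m12.png",m*255)
for F,g in((par,""),(par*[1,-1],"mirror")):
    x,f=fitmask(F,[(c,m)],(.4398,-.0914,.28,0),free_z=False); print(g,uv,x.round(4),round(f,3))
    plan(x[0],x[1],.002,x[2])
E
```

```text
[323.68088855 234.73475584] [ 0.4397 -0.0904  0.279 ] 0.037
t 25.75 phi 0.282->0.279 j6 0.92 | wz 0.004 | x 0.002 y -0.000 z 0.831 | tilt [-0.0001  0.0001] tcp [ 0.4395 -0.0905  0.1266]
mirror [323.68088855 234.73475584] [ 0.4394 -0.0904  0.2866] 0.274
t 25.75 phi 0.282->0.287 j6 0.92 | wz -0.006 | x 0.000 y -0.001 z 0.831 | tilt [-0.0001  0.0001] tcp [ 0.4395 -0.0905  0.1266]
```

View pics/w12.png

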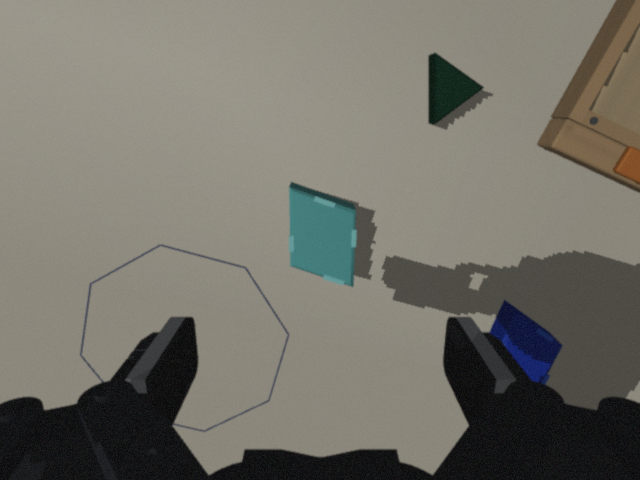

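turq_small is at (323,234), with its gripped sides upright in the picture and lined up with the fingers. The shard at (455,90) is clear.

>>> send_rows(rows=[{"x":0.002,"y":0,"z":0.05,"wx":0,"wy":0,"wz":0.004,"hand":1},{"x":0,"y":0,"z":0.13,"wx":0,"wy":0,"wz":0,"hand":1},{"x":0,"y":0,"z":0.16,"wx":0,"wy":0,"wz":0,"hand":1},{"x":0,"y":0,"z":0.16,"wx":0,"wy":0,"wz":0,"hand":1},{"x":0,"y":0,"z":0.13,"wx":0,"wy":0,"wz":0,"hand":1},{"x":0,"y":0,"z":0.1,"wx":0,"wy":0,"wz":0,"hand":1},{"x":0,"y":0,"z":0.06,"wx":0,"wy":0,"wz":0,"hand":1},{"x":0,"y":0,"z":0.03,"wx":0,"wy":0,"wz":0,"hand":1},{"x":0,"y":0,"z":0,"wx":0,"wy":0,"wz":0,"hand":1},{"x":0,"y":0,"z":0,"wx":0,"wy":0,"wz":0,"hand":1}])

```text
time: 26.58
tool_pos: [0.44, -0.0913, 0.0041]
tool_rot: [0.0, 0.99, 0.138, 0.0]
contact_force: [0.0, -0.7, 0.6]
gripper_width: 0.998
grasp_force: 0.0
```

>>> send_rows(rows=[{"x":0,"y":0,"z":0.003,"wx":0,"wy":0,"wz":0,"hand":-1},{"x":0,"y":0,"z":0,"wx":0,"wy":0,"wz":0,"hand":-1},{"x":0,"y":0,"z":0,"wx":0,"wy":0,"wz":0,"hand":-1},{"x":0,"y":0,"z":0,"wx":0,"wy":0,"wz":0,"hand":-1},{"x":0,"y":0,"z":0,"wx":0,"wy":0,"wz":0,"hand":-1},{"x":0,"y":0,"z":0,"wx":0,"wy":0,"wz":0,"hand":-1},{"x":0,"y":0,"z":0,"wx":0,"wy":0,"wz":0,"hand":-1},{"x":0,"y":0,"z":0,"wx":0,"wy":0,"wz":0,"hand":-1},{"x":0,"y":0,"z":0,"wx":0,"wy":0,"wz":0,"hand":-1},{"x":0,"y":0,"z":0,"wx":0,"wy":0,"wz":0,"hand":-1}])

```text
time: 27.42
tool_pos: [0.4404, -0.0916, 0.0041]
tool_rot: [0.0, 0.99, 0.138, 0.001]
contact_force: [0.2, 0.6, 5.6]
gripper_width: 0.453
grasp_force: 62.5
```

```bash
python3 -c "
from h import *
plan(.6180,.2909,.13,.133)"
```

```text
t 27.42 phi 0.277->0.133 j6 0.92 | wz 0.183 | x 1.512 y -2.371 z -0.839 | tilt [ 0.0017 -0.0007] tcp [ 0.4404 -0.0916  0.0041]
```

>>> send_rows(rows=[{"x":0,"y":0,"z":-0.1,"wx":0,"wy":0,"wz":0,"hand":-1},{"x":0,"y":0,"z":-0.24,"wx":0,"wy":0,"wz":0.091,"hand":-1},{"x":0,"y":0,"z":-0.25,"wx":0,"wy":0,"wz":0.092,"hand":-1},{"x":0,"y":0,"z":-0.25,"wx":0,"wy":0,"wz":0,"hand":-1},{"x":0.126,"y":-0.198,"z":0,"wx":0,"wy":0,"wz":0,"hand":-1},{"x":0.126,"y":-0.198,"z":0,"wx":0,"wy":0,"wz":0,"hand":-1},{"x":0.126,"y":-0.198,"z":0,"wx":0,"wy":0,"wz":0,"hand":-1},{"x":0.126,"y":-0.198,"z":0,"wx":0,"wy":0,"wz":0,"hand":-1},{"x":0.126,"y":-0.198,"z":0,"wx":0,"wy":0,"wz":0,"hand":-1},{"x":0.126,"y":-0.198,"z":0,"wx":0,"wy":0,"wz":0,"hand":-1}])

```text
time: 28.25
tool_pos: [0.5279, 0.1021, 0.1282]
tool_rot: [0.0, 0.998, 0.067, -0.001]
contact_force: [1.5, -0.8, -0.6]
gripper_width: 0.453
grasp_force: 61.7
```

>>> send_rows(rows=[{"x":0.126,"y":-0.198,"z":0,"wx":0,"wy":0,"wz":0,"hand":-1},{"x":0.126,"y":-0.198,"z":0,"wx":0,"wy":0,"wz":0,"hand":-1},{"x":0.126,"y":-0.198,"z":0,"wx":0,"wy":0,"wz":0,"hand":-1},{"x":0.126,"y":-0.198,"z":0,"wx":0,"wy":0,"wz":0,"hand":-1},{"x":0.126,"y":-0.198,"z":0,"wx":0,"wy":0,"wz":0,"hand":-1},{"x":0.126,"y":-0.193,"z":0,"wx":0,"wy":0,"wz":0,"hand":-1},{"x":0,"y":0,"z":0,"wx":0,"wy":0,"wz":0,"hand":-1},{"x":0,"y":0,"z":0,"wx":0,"wy":0,"wz":0,"hand":-1},{"x":0,"y":0,"z":0,"wx":0,"wy":0,"wz":0,"hand":-1},{"x":0,"y":0,"z":0,"wx":0,"wy":0,"wz":0,"hand":-1}])

```text
time: 29.08
tool_pos: [0.6163, 0.2904, 0.1284]
tool_rot: [0.0, 0.998, 0.066, -0.001]
contact_force: [-0.4, -0.4, -0.7]
gripper_width: 0.454
grasp_force: 61.7
```

```bash
python3 -c "
from h import *
plan(.6180,.2909,.0321,.133); print(manip.state()['contact_force'])"
```

```text
t 29.08 phi 0.132->0.133 j6 1.77 | wz -0.001 | x 0.012 y -0.002 z 0.642 | tilt [-0.0014 -0.0007] tcp [0.6163 0.2904 0.1284]
[-0.44015648 -0.4243315  -0.65309509]
```

>>> send_rows(rows=[{"x":0.004,"y":-0.002,"z":0.04,"wx":0,"wy":0,"wz":0,"hand":-1},{"x":0,"y":0,"z":0.1,"wx":0,"wy":0,"wz":0,"hand":-1},{"x":0,"y":0,"z":0.14,"wx":0,"wy":0,"wz":0,"hand":-1},{"x":0,"y":0,"z":0.12,"wx":0,"wy":0,"wz":0,"hand":-1},{"x":0,"y":0,"z":0.08,"wx":0,"wy":0,"wz":0,"hand":-1},{"x":0,"y":0,"z":0.06,"wx":0,"wy":0,"wz":0,"hand":-1},{"x":0,"y":0,"z":0.04,"wx":0,"wy":0,"wz":0,"hand":-1},{"x":0,"y":0,"z":0.02,"wx":0,"wy":0,"wz":0,"hand":-1},{"x":0,"y":0,"z":0,"wx":0,"wy":0,"wz":0,"hand":-1},{"x":0,"y":0,"z":0,"wx":0,"wy":0,"wz":0,"hand":-1}])

```text
time: 29.92
tool_pos: [0.6182, 0.292, 0.04]
tool_rot: [-0.0, 0.998, 0.067, 0.001]
contact_force: [0.0, -0.8, -1.2]
gripper_width: 0.454
grasp_force: 61.7
```

```bash
python3 -c "
from h import *
plan(.6180,.2909,.0321,.133)"
```

```text
t 29.92 phi 0.133->0.133 j6 1.77 | wz 0.000 | x -0.002 y 0.007 z 0.053 | tilt [0.0013 0.0005] tcp [0.6182 0.292  0.04  ]
```

>>> send_rows(rows=[{"x":0,"y":0.006,"z":0.02,"wx":0,"wy":0,"wz":0,"hand":-1},{"x":0,"y":0,"z":0.014,"wx":0,"wy":0,"wz":0,"hand":-1},{"x":0,"y":0,"z":0.01,"wx":0,"wy":0,"wz":0,"hand":-1},{"x":0,"y":0,"z":0.007,"wx":0,"wy":0,"wz":0,"hand":-1},{"x":0,"y":0,"z":0,"wx":0,"wy":0,"wz":0,"hand":-1},{"x":0,"y":0,"z":0,"wx":0,"wy":0,"wz":0,"hand":-1},{"x":0,"y":0,"z":0,"wx":0,"wy":0,"wz":0,"hand":-1},{"x":0,"y":0,"z":0,"wx":0,"wy":0,"wz":0,"hand":-1},{"x":0,"y":0,"z":0,"wx":0,"wy":0,"wz":0,"hand":-1},{"x":0,"y":0,"z":0,"wx":0,"wy":0,"wz":0,"hand":-1}])

```text
time: 30.75
tool_pos: [0.6179, 0.2909, 0.0322]
tool_rot: [-0.0, 0.998, 0.067, 0.0]
contact_force: [-2.0, -0.5, 6.4]
gripper_width: 0.457
grasp_force: 62.4
```

>>> send_rows(rows=[{"x":0,"y":0,"z":0,"wx":0,"wy":0,"wz":0,"hand":0.4},{"x":0,"y":0,"z":0,"wx":0,"wy":0,"wz":0,"hand":0.4},{"x":0,"y":0,"z":0,"wx":0,"wy":0,"wz":0,"hand":0.4},{"x":0,"y":0,"z":0,"wx":0,"wy":0,"wz":0,"hand":0.4},{"x":0,"y":0,"z":-0.08,"wx":0,"wy":0,"wz":0,"hand":0.4},{"x":0,"y":0,"z":-0.2,"wx":0,"wy":0,"wz":0,"hand":0.4},{"x":0,"y":0,"z":-0.24,"wx":0,"wy":0,"wz":0,"hand":1},{"x":0,"y":0,"z":-0.24,"wx":0,"wy":0,"wz":0,"hand":1},{"x":0,"y":0,"z":-0.1,"wx":0,"wy":0,"wz":0,"hand":1},{"x":0,"y":0,"z":0,"wx":0,"wy":0,"wz":0,"hand":1}])

```text
time: 31.58
tool_pos: [0.621, 0.2921, 0.1683]
tool_rot: [-0.002, 0.998, 0.067, 0.006]
contact_force: [0.8, -0.3, 1.4]
gripper_width: 0.997
grasp_force: 0.0
```

```bash
python3 - <<'E'
from h import *
im,c=look("w13")
plan(.396,-.247,.15,.05)
E
```

```text
t 31.63 phi 0.133->0.050 j6 1.77 | wz 0.106 | x -1.667 y 3.511 z 0.097 | tilt [0.0062 0.0022] tcp [0.6194 0.2915 0.1646]
```

View pics/w13.png

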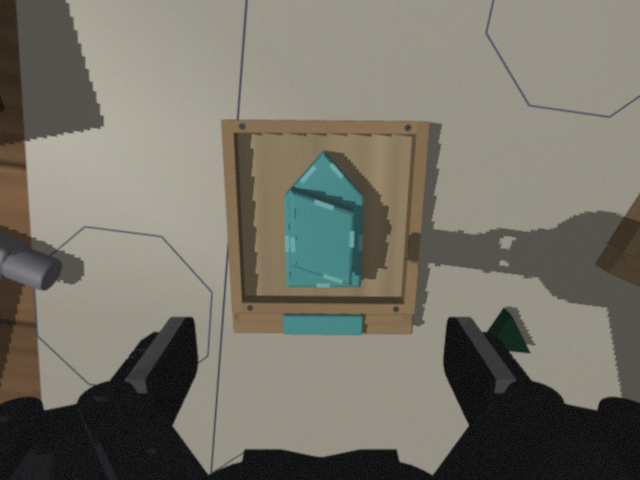

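turq_small lies on turq_large, both upright in the picture at about (322,235), inside the tray. Now blue_small.

>>> send_rows(rows=[{"x":0,"y":0,"z":0,"wx":0,"wy":0,"wz":0.106,"hand":1},{"x":-0.103,"y":0.219,"z":0.005,"wx":0,"wy":0,"wz":0,"hand":1},{"x":-0.103,"y":0.219,"z":0.005,"wx":0,"wy":0,"wz":0,"hand":1},{"x":-0.103,"y":0.219,"z":0.005,"wx":0,"wy":0,"wz":0,"hand":1},{"x":-0.103,"y":0.219,"z":0.005,"wx":0,"wy":0,"wz":0,"hand":1},{"x":-0.103,"y":0.219,"z":0.005,"wx":0,"wy":0,"wz":0,"hand":1},{"x":-0.103,"y":0.219,"z":0.005,"wx":0,"wy":0,"wz":0,"hand":1},{"x":-0.103,"y":0.219,"z":0.005,"wx":0,"wy":0,"wz":0,"hand":1},{"x":-0.103,"y":0.219,"z":0.005,"wx":0,"wy":0,"wz":0,"hand":1},{"x":-0.103,"y":0.219,"z":0.005,"wx":0,"wy":0,"wz":0,"hand":1}])

```text
time: 32.47
tool_pos: [0.4912, -0.0124, 0.1513]
tool_rot: [-0.0, 1.0, 0.025, -0.002]
contact_force: [1.2, -0.3, -0.2]
gripper_width: 1.001
grasp_force: 0.0
```

>>> send_rows(rows=[{"x":-0.103,"y":0.219,"z":0.005,"wx":0,"wy":0,"wz":0,"hand":1},{"x":-0.103,"y":0.219,"z":0.005,"wx":0,"wy":0,"wz":0,"hand":1},{"x":-0.103,"y":0.219,"z":0.005,"wx":0,"wy":0,"wz":0,"hand":1},{"x":-0.103,"y":0.219,"z":0.005,"wx":0,"wy":0,"wz":0,"hand":1},{"x":-0.103,"y":0.219,"z":0.005,"wx":0,"wy":0,"wz":0,"hand":1},{"x":-0.103,"y":0.219,"z":0.005,"wx":0,"wy":0,"wz":0,"hand":1},{"x":-0.09,"y":0.219,"z":0.005,"wx":0,"wy":0,"wz":0,"hand":1},{"x":0,"y":0,"z":0,"wx":0,"wy":0,"wz":0,"hand":1},{"x":0,"y":0,"z":0,"wx":0,"wy":0,"wz":0,"hand":1},{"x":0,"y":0,"z":0,"wx":0,"wy":0,"wz":0,"hand":1}])

```text
time: 33.3
tool_pos: [0.3983, -0.2454, 0.1468]
tool_rot: [-0.001, 1.0, 0.025, -0.001]
contact_force: [0.3, -0.6, 0.4]
gripper_width: 0.995
grasp_force: 0.0
```

```bash
python3 - <<'E'
from h import *
print(manip.state()["joint_vel"].round(3))
im,c=look("w14"); uv=proj([[.3955,-.247,.01]],c)[0]; m=cmask(im,"b",tuple(uv.round().astype(int).tolist()),80)
for F in (par,par*[1,-1]):
    x,f=fitmask(F,[(c,m)],(.3955,-.247,.05,0),free_z=False); print(uv,x.round(4),round(f,3))
    plan(x[0],x[1],.002,x[2])
print("pot",proj([[.4327,-.3932,.054]],c))
E
```

```text
[ 0.03  -0.006 -0.004 -0.002  0.001 -0.003]
[324.68567513 229.52684453] [ 0.3954 -0.2442  0.0021] 0.042
t 33.35 phi 0.051->0.002 j6 0.81 | wz 0.062 | x -0.022 y -0.006 z 0.968 | tilt [-0.0017  0.002 ] tcp [ 0.3987 -0.245   0.1471]
[324.68567513 229.52684453] [ 0.395  -0.2442  0.0156] 0.27
t 33.35 phi 0.051->0.016 j6 0.81 | wz 0.045 | x -0.024 y -0.006 z 0.968 | tilt [-0.0017  0.002 ] tcp [ 0.3987 -0.245   0.1471]
pot [[589.03613457 200.03762101]]
```

View pics/w14.png

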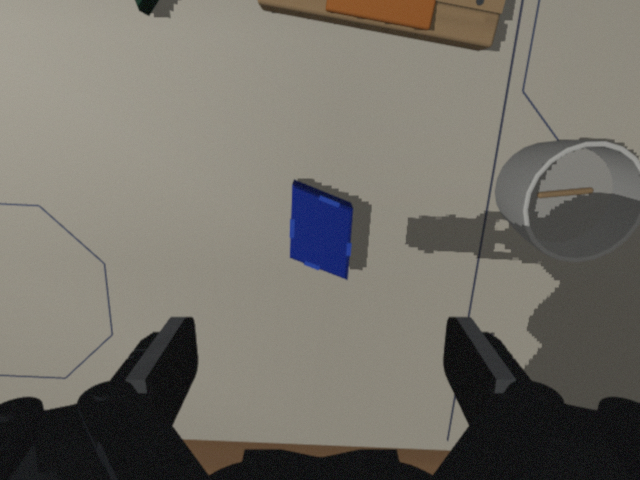

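blue_small is at (322,230) and the pot, with its rim at (585,200), is well clear of the right finger. Going down.

>>> send_rows(rows=[{"x":-0.02,"y":-0.006,"z":0.05,"wx":0,"wy":0,"wz":0.062,"hand":1},{"x":0,"y":0,"z":0.15,"wx":0,"wy":0,"wz":0,"hand":1},{"x":0,"y":0,"z":0.2,"wx":0,"wy":0,"wz":0,"hand":1},{"x":0,"y":0,"z":0.2,"wx":0,"wy":0,"wz":0,"hand":1},{"x":0,"y":0,"z":0.16,"wx":0,"wy":0,"wz":0,"hand":1},{"x":0,"y":0,"z":0.1,"wx":0,"wy":0,"wz":0,"hand":1},{"x":0,"y":0,"z":0.06,"wx":0,"wy":0,"wz":0,"hand":1},{"x":0,"y":0,"z":0.03,"wx":0,"wy":0,"wz":0,"hand":1},{"x":0,"y":0,"z":0,"wx":0,"wy":0,"wz":0,"hand":1},{"x":0,"y":0,"z":0,"wx":0,"wy":0,"wz":0,"hand":1}])

```text
time: 34.18
tool_pos: [0.3968, -0.2456, 0.0068]
tool_rot: [0.0, 1.0, 0.001, 0.001]
contact_force: [0.1, -0.4, 0.3]
gripper_width: 1.0
grasp_force: 0.0
```

```bash
python3 -c "
from h import *
plan(.3954,-.2442,.002,.002)"
```

```text
t 34.18 phi 0.002->0.002 j6 0.85 | wz 0.000 | x -0.009 y -0.009 z 0.032 | tilt [ 0.001  -0.0008] tcp [ 0.3968 -0.2456  0.0068]
```

>>> send_rows(rows=[{"x":-0.008,"y":-0.007,"z":0.018,"wx":0,"wy":0,"wz":0,"hand":-1},{"x":0,"y":0,"z":0,"wx":0,"wy":0,"wz":0,"hand":-1},{"x":0,"y":0,"z":0,"wx":0,"wy":0,"wz":0,"hand":-1},{"x":0,"y":0,"z":0,"wx":0,"wy":0,"wz":0,"hand":-1},{"x":0,"y":0,"z":0,"wx":0,"wy":0,"wz":0,"hand":-1},{"x":0,"y":0,"z":0,"wx":0,"wy":0,"wz":0,"hand":-1},{"x":0,"y":0,"z":0,"wx":0,"wy":0,"wz":0,"hand":-1},{"x":0,"y":0,"z":0,"wx":0,"wy":0,"wz":0,"hand":-1},{"x":0,"y":0,"z":0,"wx":0,"wy":0,"wz":0,"hand":-1},{"x":0,"y":0,"z":0,"wx":0,"wy":0,"wz":0,"hand":-1}])

```text
time: 35.02
tool_pos: [0.3954, -0.2452, 0.0043]
tool_rot: [0.001, 1.0, 0.001, 0.001]
contact_force: [0.1, -0.1, 5.7]
gripper_width: 0.456
grasp_force: 62.2
```

```bash
python3 -c "
from h import *
plan(.6797,-.0158,.13,1.303)"
```

```text
t 35.02 phi 0.001->1.303 j6 0.85 | wz -1.658 | x 1.976 y 1.423 z -0.838 | tilt [ 0.0012 -0.0012] tcp [ 0.3954 -0.2452  0.0043]
```

>>> send_rows(rows=[{"x":0,"y":0,"z":-0.1,"wx":0,"wy":0,"wz":0,"hand":-1},{"x":0,"y":0,"z":-0.24,"wx":0,"wy":0,"wz":0,"hand":-1},{"x":0,"y":0,"z":-0.25,"wx":0,"wy":0,"wz":-0.15,"hand":-1},{"x":0,"y":0,"z":-0.25,"wx":0,"wy":0,"wz":-0.15,"hand":-1},{"x":0,"y":0,"z":0,"wx":0,"wy":0,"wz":-0.15,"hand":-1},{"x":0,"y":0,"z":0,"wx":0,"wy":0,"wz":-0.15,"hand":-1},{"x":0,"y":0,"z":0,"wx":0,"wy":0,"wz":-0.15,"hand":-1},{"x":0,"y":0,"z":0,"wx":0,"wy":0,"wz":-0.15,"hand":-1},{"x":0,"y":0,"z":0,"wx":0,"wy":0,"wz":-0.15,"hand":-1},{"x":0,"y":0,"z":0,"wx":0,"wy":0,"wz":-0.15,"hand":-1}])

```text
time: 35.85
tool_pos: [0.3941, -0.244, 0.1282]
tool_rot: [-0.001, 0.889, 0.457, -0.0]
contact_force: [0.3, 0.3, -0.8]
gripper_width: 0.452
grasp_force: 61.6
```

>>> send_rows(rows=[{"x":0,"y":0,"z":0,"wx":0,"wy":0,"wz":-0.15,"hand":-1},{"x":0,"y":0,"z":0,"wx":0,"wy":0,"wz":-0.15,"hand":-1},{"x":0,"y":0,"z":0,"wx":0,"wy":0,"wz":-0.15,"hand":-1},{"x":0.152,"y":0.109,"z":0,"wx":0,"wy":0,"wz":0,"hand":-1},{"x":0.152,"y":0.109,"z":0,"wx":0,"wy":0,"wz":0,"hand":-1},{"x":0.152,"y":0.109,"z":0,"wx":0,"wy":0,"wz":0,"hand":-1},{"x":0.152,"y":0.109,"z":0,"wx":0,"wy":0,"wz":0,"hand":-1},{"x":0.152,"y":0.109,"z":0,"wx":0,"wy":0,"wz":0,"hand":-1},{"x":0.152,"y":0.109,"z":0,"wx":0,"wy":0,"wz":0,"hand":-1},{"x":0.152,"y":0.109,"z":0,"wx":0,"wy":0,"wz":0,"hand":-1}])

```text
time: 36.68
tool_pos: [0.5483, -0.1205, 0.1281]
tool_rot: [-0.001, 0.797, 0.604, -0.001]
contact_force: [0.6, -0.1, -1.4]
gripper_width: 0.451
grasp_force: 61.5
```

>>> send_rows(rows=[{"x":0.152,"y":0.109,"z":0,"wx":0,"wy":0,"wz":0,"hand":-1},{"x":0.152,"y":0.109,"z":0,"wx":0,"wy":0,"wz":0,"hand":-1},{"x":0.152,"y":0.109,"z":0,"wx":0,"wy":0,"wz":0,"hand":-1},{"x":0.152,"y":0.109,"z":0,"wx":0,"wy":0,"wz":0,"hand":-1},{"x":0.152,"y":0.109,"z":0,"wx":0,"wy":0,"wz":0,"hand":-1},{"x":0.152,"y":0.109,"z":0,"wx":0,"wy":0,"wz":0,"hand":-1},{"x":0,"y":0,"z":0,"wx":0,"wy":0,"wz":0,"hand":-1},{"x":0,"y":0,"z":0,"wx":0,"wy":0,"wz":0,"hand":-1},{"x":0,"y":0,"z":0,"wx":0,"wy":0,"wz":0,"hand":-1},{"x":0,"y":0,"z":0,"wx":0,"wy":0,"wz":0,"hand":-1}])

```text
time: 37.52
tool_pos: [0.6784, -0.0172, 0.1285]
tool_rot: [-0.001, 0.797, 0.604, -0.001]
contact_force: [0.4, -0.6, -1.7]
gripper_width: 0.453
grasp_force: 61.5
```

```bash
python3 -c "
from h import *
plan(.6797,-.0158,.0323,1.303); print(manip.state()['contact_force'])"
```

```text
t 37.52 phi 1.296->1.303 j6 0.14 | wz -0.008 | x 0.011 y 0.006 z 0.641 | tilt [-0.0017 -0.    ] tcp [ 0.6784 -0.0172  0.1285]
[ 0.42218268 -0.59928075 -1.69430791]
```

>>> send_rows(rows=[{"x":0.01,"y":-0.003,"z":0.04,"wx":0,"wy":0,"wz":-0.008,"hand":-1},{"x":0,"y":0,"z":0.1,"wx":0,"wy":0,"wz":0,"hand":-1},{"x":0,"y":0,"z":0.14,"wx":0,"wy":0,"wz":0,"hand":-1},{"x":0,"y":0,"z":0.12,"wx":0,"wy":0,"wz":0,"hand":-1},{"x":0,"y":0,"z":0.08,"wx":0,"wy":0,"wz":0,"hand":-1},{"x":0,"y":0,"z":0.06,"wx":0,"wy":0,"wz":0,"hand":-1},{"x":0,"y":0,"z":0.04,"wx":0,"wy":0,"wz":0,"hand":-1},{"x":0,"y":0,"z":0.02,"wx":0,"wy":0,"wz":0,"hand":-1},{"x":0,"y":0,"z":0,"wx":0,"wy":0,"wz":0,"hand":-1},{"x":0,"y":0,"z":0,"wx":0,"wy":0,"wz":0,"hand":-1}])

```text
time: 38.35
tool_pos: [0.6801, -0.0151, 0.0401]
tool_rot: [0.0, 0.795, 0.607, 0.0]
contact_force: [-0.1, 0.2, -0.4]
gripper_width: 0.454
grasp_force: 61.5
```

```bash
python3 -c "
from h import *
plan(.6797,-.0158,.0323,1.303)"
```

```text
t 38.35 phi 1.303->1.303 j6 0.14 | wz 0.001 | x -0.005 y -0.001 z 0.052 | tilt [ 0.0013 -0.0002] tcp [ 0.6801 -0.0151  0.0401]
```

>>> send_rows(rows=[{"x":-0.004,"y":0,"z":0.02,"wx":0,"wy":0,"wz":0,"hand":-1},{"x":0,"y":0,"z":0.014,"wx":0,"wy":0,"wz":0,"hand":-1},{"x":0,"y":0,"z":0.01,"wx":0,"wy":0,"wz":0,"hand":-1},{"x":0,"y":0,"z":0.007,"wx":0,"wy":0,"wz":0,"hand":-1},{"x":0,"y":0,"z":0,"wx":0,"wy":0,"wz":0,"hand":-1},{"x":0,"y":0,"z":0,"wx":0,"wy":0,"wz":0,"hand":-1},{"x":0,"y":0,"z":0,"wx":0,"wy":0,"wz":0,"hand":-1},{"x":0,"y":0,"z":0,"wx":0,"wy":0,"wz":0,"hand":-1},{"x":0,"y":0,"z":0,"wx":0,"wy":0,"wz":0,"hand":-1},{"x":0,"y":0,"z":0,"wx":0,"wy":0,"wz":0,"hand":-1}])

```text
time: 39.18
tool_pos: [0.6795, -0.0156, 0.0323]
tool_rot: [0.0, 0.795, 0.607, 0.0]
contact_force: [-2.0, -0.1, 5.2]
gripper_width: 0.449
grasp_force: 62.2
```

>>> send_rows(rows=[{"x":0,"y":0,"z":0,"wx":0,"wy":0,"wz":0,"hand":0.4},{"x":0,"y":0,"z":0,"wx":0,"wy":0,"wz":0,"hand":0.4},{"x":0,"y":0,"z":0,"wx":0,"wy":0,"wz":0,"hand":0.4},{"x":0,"y":0,"z":0,"wx":0,"wy":0,"wz":0,"hand":0.4},{"x":0,"y":0,"z":-0.08,"wx":0,"wy":0,"wz":0,"hand":0.4},{"x":0,"y":0,"z":-0.2,"wx":0,"wy":0,"wz":0,"hand":0.4},{"x":0,"y":0,"z":-0.24,"wx":0,"wy":0,"wz":0,"hand":1},{"x":0,"y":0,"z":-0.24,"wx":0,"wy":0,"wz":0,"hand":1},{"x":0,"y":0,"z":-0.24,"wx":0,"wy":0,"wz":0,"hand":1},{"x":0,"y":0,"z":0,"wx":0,"wy":0,"wz":0,"hand":1}])

```text
time: 40.02
tool_pos: [0.6842, -0.0161, 0.1936]
tool_rot: [0.006, 0.795, 0.607, 0.006]
contact_force: [0.6, -0.3, 1.9]
gripper_width: 0.999
grasp_force: 0.0
```

>>> send_rows(rows=[{"x":0,"y":0,"z":-0.2,"wx":0,"wy":0,"wz":0,"hand":1},{"x":0,"y":0,"z":-0.1,"wx":0,"wy":0,"wz":0,"hand":1},{"x":0,"y":0,"z":0,"wx":0,"wy":0,"wz":0,"hand":1},{"x":0,"y":0,"z":0,"wx":0,"wy":0,"wz":0,"hand":1},{"x":0,"y":0,"z":0,"wx":0,"wy":0,"wz":0,"hand":1},{"x":0,"y":0,"z":0,"wx":0,"wy":0,"wz":0,"hand":1},{"x":0,"y":0,"z":0,"wx":0,"wy":0,"wz":0,"hand":1},{"x":0,"y":0,"z":0,"wx":0,"wy":0,"wz":0,"hand":1},{"x":0,"y":0,"z":0,"wx":0,"wy":0,"wz":0,"hand":1},{"x":0,"y":0,"z":0,"wx":0,"wy":0,"wz":0,"hand":1}])

```text
time: 40.85
tool_pos: [0.6791, -0.0156, 0.2261]
tool_rot: [-0.0, 0.795, 0.607, -0.0]
contact_force: [-0.4, 0.2, 0.1]
gripper_width: 0.996
grasp_force: 0.0
```

```bash
python3 - <<'E'
from h import *
a,_=look("w15"); b=grab_frame("side")
cv2.imwrite("pics/final.png",np.hstack([cv2.resize(a[60:420,160:520],(400,400)),cv2.resize(b[140:380,110:490],(400,400))]))
E
```

```text
(no output)
```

View pics/final.png

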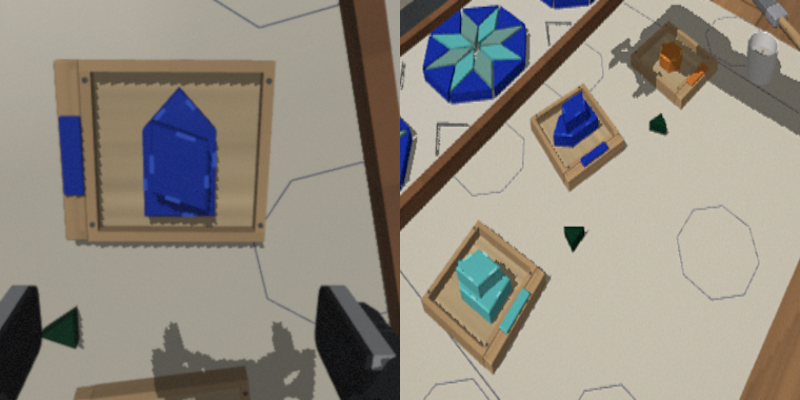

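The picture shows blue stacked at (180,165) on the left. On the right are the turquoise stack (485,285), the blue stack (575,120), the amber piece (670,55) and the pot upright at (762,60). The gripper is open and clear of everything.

```bash
python3 -c "
from plant import job_done
print(job_done())"
```

```text
the job is handed in; nothing more can be done
None
```

I handed the job in at about 41 s: all five pieces are in their own colour's tray, each small blue and turquoise piece lies flat and centred on its large one, and the pot was not touched.

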